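Count film capacitors on the scale and tip them into the stock bin

ROBOT

A 7-joint arm with a two-finger parallel gripper is mounted at the origin on the work surface. World frame = base frame: x ahead of the robot, y to its left, z up, the work surface at z = 0. Lengths are in m, angles in rad, forces in N, time in s.
With the tool pointing down it reaches from about 0.425 to 0.925 m from the base axis. Payload 6.8 kg.
Tool frame: the origin (TCP) lies on the front face of the gripper's body, between the roots of the fingers; the fingertips stand 73 mm ahead of it and the grasp point (between the pads) lies 54 mm ahead of it; z points along the fingers, y is the line along which they close (so a half turn about z gives the same grasp; the last joint's range is limited). The gripper opens to 85 mm and grips with 20 to 120 N. Pads are 22 mm wide; open, the fingers measure 114 mm over their backs; the gripper's body (76 mm by 85 mm) begins 54 mm behind the grasp point. The pads swing forward as they close: fully open they stand 13 mm farther back than shut.
Start: joints at [-1.444, 0.477, 0.022, 1.555, -0.011, 1.109, -0.083], TCP at [0.157, 0.656, 0.304] pointing down, gripper open.
Joint ranges: [-2.96, 2.96], [-0.34, 2.1], [-1.41, 1.46], [0.24, 2.44], [-1.37, 4.51], [0.17, 1.92], [-2.96, 2.96]. Speed limits (rad/s): [2.39, 2.39, 3.14, 3.14, 3.14, 3.14, 3.14].

INTERFACE

Orientations are given as a unit quaternion [w, x, y, z].
In Python, from station import bot, optics gives the robot as it stands.
- The arm moves only by the tool drive_tool, never from a script. Its argument "deltas" is a list of rows, each an object with "gripper": the closure in counts, from 0 (fully open) to 255 (shut); "offset": the shift along the tool's x, y, z in units of 1000 mm (1.0 is 1000 mm), a list of three; "angular": the turn, a rotation vector about the tool's x, y, z in units of 45 degrees (1.0 is 45 degrees), a list of three. In form: [{"gripper": gripper, "offset": [dx, dy, dz], "angular": [rx, ry, rz]}, ...]. A call has 1 to 5 rows; each row is the pose to reach, as a shift and turn from the pose commanded when the call began, along the tool's axes at that moment; what a row does not reach only later rows make up. A row lasts 1/10 s, in which the tool goes at most 50 mm and 8.59 degrees, less where a joint would pass 70% of its speed; a pose out of reach is approached as far as the arm can. A call with a number of a shift or a turn outside -1 to 1 is refused whole. A call with a gripper value outside its range is refused whole. The fingers move at their own pace and stop on an object; "grip_force" is the grip in N (left out, the last holds). Time passes only in rows, so rows that repeat a pose let the fingers close. It gives the time, the measured TCP pose, the force, the opening and the grip force at its end, in the units of the state.
- bot.get_obs(): the state, without advancing time (a new reading comes with each control period).
- optics.read_camera(name): name is "scene" or "top" or "wrist"; returns the picture (384x512x3 uint8, blue, green, red); there is no depth.
- optics.camera_model(name): a dict with "fx", "fy", "cx", "cy" (pixels), "dist" ([k1, k2, p1, p2, k3] as OpenCV has them; the pictures are not rectified), "cam_to_world" (4x4, takes a point from camera to world coordinates). Camera axes: x right, y up, looking along -z (the intrinsics and any distortion apply to the point x, -y, -z); pixel columns grow to the right and rows downward; lengths in m; the calibration is good to about 2 mm. A picture is of the moment at which its call begins: read the wrist's pose just before it. camera_model takes no time and is no camera call; for the wrist camera it gives the pose at the moment of the call.
- bot.hand_in(): hands the job in; it is judged then, once.
The state is a dict: "t": time; "q": joint angles; "joint_vel": joint speeds; "joint_torque": joint torques, N m; "eef_pos": TCP position; "tool_rot": TCP orientation; "contact_force": force on the tool from outside, world axes, zero at the start; "torque": the same for the moment, N m; "gripper_width": opening from 0.0 (shut) to 1.0 (fully open); "grasp_force": force on a finger pad.
Only numpy, scipy, OpenCV 4.12 (cv2) and the standard library are available. Lean on these libraries where they do the work, as an engineer would, in place of code of your own. Each camera call takes 0.05 s, during which the arm holds its last target. There are 200 camera calls.

TASK

Count the loose yellow capacitors into stock: with the empty scoop standing on the scale press the yellow TARE key, put every yellow capacitor into the scoop and, when all lie in it, press the green TOTAL key. Then lift the scoop by its handle, tip its load out over the blue bin so that every yellow capacitor ends up in the bin, and stand the empty scoop level in the middle of the scale's pan again. Leave the other things on the bench where they are.

Things in the scene. Friction and masses are not known exactly. Their poses are not given: they have to be found in the camera images.
- cap0_mid (a point): centre of a yellow box film capacitor, a block 32 mm (own x) x 24 mm (own y) x 16 mm (own z), 20 g, lying flat on the bench at any yaw; two 4 mm wire stubs on its +y side are too fine to matter. Four to six of these six are present (None when absent)
- cap1_mid (a point): centre of a yellow box film capacitor, a block 32 mm (own x) x 24 mm (own y) x 16 mm (own z), 20 g, lying flat on the bench at any yaw; two 4 mm wire stubs on its +y side are too fine to matter. Four to six of these six are present (None when absent)
- cap2_mid (a point): centre of a yellow box film capacitor, a block 32 mm (own x) x 24 mm (own y) x 16 mm (own z), 20 g, lying flat on the bench at any yaw; two 4 mm wire stubs on its +y side are too fine to matter. Four to six of these six are present (None when absent)
- cap3_mid (a point): centre of a yellow box film capacitor, a block 32 mm (own x) x 24 mm (own y) x 16 mm (own z), 20 g, lying flat on the bench at any yaw; two 4 mm wire stubs on its +y side are too fine to matter. Four to six of these six are present (None when absent)
- cap4_mid (a point): centre of a yellow box film capacitor, a block 32 mm (own x) x 24 mm (own y) x 16 mm (own z), 20 g, lying flat on the bench at any yaw; two 4 mm wire stubs on its +y side are too fine to matter. Four to six of these six are present (None when absent)
- cap5_mid (a point): centre of a yellow box film capacitor, a block 32 mm (own x) x 24 mm (own y) x 16 mm (own z), 20 g, lying flat on the bench at any yaw; two 4 mm wire stubs on its +y side are too fine to matter. Four to six of these six are present (None when absent)
- scoop_floor (a point): middle of the inner floor of an aluminium weighing scoop (about 160 g), 3 mm above its underside; own x points to the spout, y across, z up. Floor inside 117 mm long (x -57 to +60 mm), 78 mm wide; back wall 40 mm, side walls 38 mm high; past x = 60 mm a lip rises at 12 degrees to the open spout, with low cheeks. Starts on the scale's pan, handle to the robot's right, spout to the left
- scoop_grip (a point): centre of the scoop's straight black handle, a level bar 85 mm long (along own x), 24 mm wide (own y) and 14 mm high that sticks out behind the back wall; this point lies 105 mm behind and 31 mm above the middle of the scoop's inner floor, 45 mm behind the back wall; axes as scoop_floor. Gripped across its 24 mm width
- scoop_spout (a point): middle of the scoop's open front edge, 94 mm ahead of and 6 mm above the middle of its inner floor; axes as scoop_floor. Capacitors start to slide on the scoop at a slope of about 25 to 36 degrees, and the lip needs 12 degrees more
- pan (a point): centre of the top face of the counting scale's rectangular steel pan, 85 mm above the bench; 170 mm (own x) by 200 mm (own y). The scale stands fixed; its own x points from its key console to the pan, away from the robot
- tare (a joint): travel of the yellow TARE key: 0 when up, 0.006 m when fully down, springs back; fully down takes about 4 N
- tare_top (a point): centre of the top of the yellow TARE key, 22 mm in diameter, at the left of the scale's sloping console as the robot sees it; own z points out of the key, 15 degrees from vertical, towards the robot
- total (a joint): travel of the green TOTAL key: 0 when up, 0.006 m when fully down, springs back; fully down takes about 4 N
- total_top (a point): centre of the top of the green TOTAL key, 22 mm in diameter, at the right of the sloping console; axes as tare_top
- bin: blue stock bin, fixed, open on top: 200 mm (own x) by 160 mm (own y) outside, walls 4 mm, floor 4 mm; side and far walls 70 mm high, the front wall (-x, towards the robot) 50 mm; origin at the centre of its underside
- relay: bystander, not counted: blue block relay 29 x 16 x 20 mm high with a pale top, lying among the capacitors; origin at the centre of its underside
- can: bystander, not counted: black round can capacitor, 25 mm in diameter and 35 mm high with a silver top, standing among the yellow ones; origin at the centre of its underside
- screwdriver: bystander: a screwdriver lying across the far side of the bench; origin under its middle
- alcohol: bystander: white plastic bottle with a blue cap, 60 mm in diameter, 140 mm high, beyond the bin on the left; origin at the centre of its underside
- reel: bystander: blue component reel lying flat, 178 mm in diameter, 14 mm thick, on the right beside the scale; origin at the centre of its underside
- board: bystander: green circuit board 110 x 80 mm on short standoffs, near the robot's left side; origin at the centre of its underside
- jar: bystander: small clear jar with a white lid, 48 mm in diameter, 55 mm high, on the far side; origin at the centre of its underside

How it is judged:
On the way, in this order (a step that is already met when the one before it is completed fails the run):
1. the yellow TARE key is pressed down while the scoop stands empty on the pan (value of joint tare above 0.004 m and horizontal distance between scoop_floor and pan below 0.035 m and z of scoop_floor in the frame of pan between -0.002 and 0.009 m and angle between scoop_floor's own z axis and vertical below 0.08 rad and horizontal distance between each of cap0_mid, cap1_mid, cap2_mid, cap3_mid, cap4_mid, cap5_mid and scoop_floor above 0.09 m), for 0.05 s.
2. every yellow capacitor present lies let go in the scoop, and the scoop stands on the pan (x of cap0_mid in the frame of scoop_floor between -0.058 and 0.085 m and y of cap0_mid in the frame of scoop_floor between -0.041 and 0.041 m and z of cap0_mid in the frame of scoop_floor between 0 and 0.055 m and x of cap1_mid in the frame of scoop_floor between -0.058 and 0.085 m and y of cap1_mid in the frame of scoop_floor between -0.041 and 0.041 m and z of cap1_mid in the frame of scoop_floor between 0 and 0.055 m and x of cap2_mid in the frame of scoop_floor between -0.058 and 0.085 m and y of cap2_mid in the frame of scoop_floor between -0.041 and 0.041 m and z of cap2_mid in the frame of scoop_floor between 0 and 0.055 m and x of cap3_mid in the frame of scoop_floor between -0.058 and 0.085 m and y of cap3_mid in the frame of scoop_floor between -0.041 and 0.041 m and z of cap3_mid in the frame of scoop_floor between 0 and 0.055 m and x of cap4_mid in the frame of scoop_floor between -0.058 and 0.085 m and y of cap4_mid in the frame of scoop_floor between -0.041 and 0.041 m and z of cap4_mid in the frame of scoop_floor between 0 and 0.055 m and x of cap5_mid in the frame of scoop_floor between -0.058 and 0.085 m and y of cap5_mid in the frame of scoop_floor between -0.041 and 0.041 m and z of cap5_mid in the frame of scoop_floor between 0 and 0.055 m and linear speed of each of cap0, cap1, cap2, cap3, cap4, cap5 below 0.03 m/s and horizontal distance between scoop_floor and pan below 0.035 m and z of scoop_floor in the frame of pan between -0.002 and 0.009 m and angle between scoop_floor's own z axis and vertical below 0.08 rad and contact force between the fingers and cap0 below 0.1 N and contact force between the fingers and cap1 below 0.1 N and contact force between the fingers and cap2 below 0.1 N and contact force between the fingers and cap3 below 0.1 N and contact force between the fingers and cap4 below 0.1 N and contact force between the fingers and cap5 below 0.1 N), for 0.3 s.
3. the green TOTAL key is pressed down while all of them lie in the scoop on the pan (value of joint total above 0.004 m and x of cap0_mid in the frame of scoop_floor between -0.058 and 0.085 m and y of cap0_mid in the frame of scoop_floor between -0.041 and 0.041 m and z of cap0_mid in the frame of scoop_floor between 0 and 0.055 m and x of cap1_mid in the frame of scoop_floor between -0.058 and 0.085 m and y of cap1_mid in the frame of scoop_floor between -0.041 and 0.041 m and z of cap1_mid in the frame of scoop_floor between 0 and 0.055 m and x of cap2_mid in the frame of scoop_floor between -0.058 and 0.085 m and y of cap2_mid in the frame of scoop_floor between -0.041 and 0.041 m and z of cap2_mid in the frame of scoop_floor between 0 and 0.055 m and x of cap3_mid in the frame of scoop_floor between -0.058 and 0.085 m and y of cap3_mid in the frame of scoop_floor between -0.041 and 0.041 m and z of cap3_mid in the frame of scoop_floor between 0 and 0.055 m and x of cap4_mid in the frame of scoop_floor between -0.058 and 0.085 m and y of cap4_mid in the frame of scoop_floor between -0.041 and 0.041 m and z of cap4_mid in the frame of scoop_floor between 0 and 0.055 m and x of cap5_mid in the frame of scoop_floor between -0.058 and 0.085 m and y of cap5_mid in the frame of scoop_floor between -0.041 and 0.041 m and z of cap5_mid in the frame of scoop_floor between 0 and 0.055 m and horizontal distance between scoop_floor and pan below 0.035 m and z of scoop_floor in the frame of pan between -0.002 and 0.009 m and angle between scoop_floor's own z axis and vertical below 0.08 rad), for 0.05 s.
4. the scoop is tipped spout-down by more than 35 degrees with its spout over the bin (angle between scoop_floor's own x axis and vertical above 2.18 rad and horizontal distance between scoop_spout and bin below 0.13 m and z of scoop_spout in the frame of bin above 0.02 m), for 0.05 s.
At the end, for the whole second after the job is handed in: every yellow capacitor present lies at rest inside the blue bin (centre within the walls and below 55 mm over the bin's underside), and the empty scoop stands let go on the scale's pan, level within 4.5 degrees, its floor's middle within 35 mm of the pan's centre (x of cap0_mid in the frame of bin between -0.097 and 0.097 m and y of cap0_mid in the frame of bin between -0.077 and 0.077 m and z of cap0_mid in the frame of bin between 0 and 0.055 m and x of cap1_mid in the frame of bin between -0.097 and 0.097 m and y of cap1_mid in the frame of bin between -0.077 and 0.077 m and z of cap1_mid in the frame of bin between 0 and 0.055 m and x of cap2_mid in the frame of bin between -0.097 and 0.097 m and y of cap2_mid in the frame of bin between -0.077 and 0.077 m and z of cap2_mid in the frame of bin between 0 and 0.055 m and x of cap3_mid in the frame of bin between -0.097 and 0.097 m and y of cap3_mid in the frame of bin between -0.077 and 0.077 m and z of cap3_mid in the frame of bin between 0 and 0.055 m and x of cap4_mid in the frame of bin between -0.097 and 0.097 m and y of cap4_mid in the frame of bin between -0.077 and 0.077 m and z of cap4_mid in the frame of bin between 0 and 0.055 m and x of cap5_mid in the frame of bin between -0.097 and 0.097 m and y of cap5_mid in the frame of bin between -0.077 and 0.077 m and z of cap5_mid in the frame of bin between 0 and 0.055 m and linear speed of each of cap0, cap1, cap2, cap3, cap4, cap5, scoop below 0.03 m/s and horizontal distance between scoop_floor and pan below 0.035 m and z of scoop_floor in the frame of pan between -0.002 and 0.009 m and angle between scoop_floor's own z axis and vertical below 0.08 rad); the robot touches nothing.
It fails at once if the blue relay or the black can capacitor is shifted by more than 40 mm (distance of any of relay, can from where it was at the start of the episode above 0.04 m).
It fails at once if the screwdriver, white bottle, reel, circuit board or jar is shifted by more than 40 mm (distance of any of screwdriver, alcohol, reel, board, jar from where it was at the start of the episode above 0.04 m).
Of cap0, cap1, cap2, cap3, cap4, cap5 only 4 to 6 are there at a start; the rules pass over those that are not, and their reading is None.
At some moment in a run one of cap0, cap1, cap2, cap3, cap4, cap5 may be knocked a few centimetres aside while the robot is not near it.
It also fails if it takes over 210 s, if anything falls off the work surface, if the arm or the gripper's body presses on something with over 40 N, if the wrist force passes 120 N, or if a joint passes its speed limit or range.

## Working session

There is one attempt and no reset: what is moved stays moved. The work goes in short steps, Python scripts to look and compute and a tool call to move; the robot and the scene stay as the last step left them, time stands still between calls to the robot, and variables do not carry over. Pictures are saved under pics/ and viewed, at most 14 in all, crops included, and the job is handed in when it is done.

Besides the shell and the picture viewer there is one more tool, called after "Request:" as name(argument=value, ...), one argument or row to a line, values as JSON. drive_tool: Moves the arm, as the interface text tells. Its arguments: {"type":"object","properties":{"deltas":{"type":"array"},"grip_force":{"type":"number"}},"required":["deltas"]}

```bash
mkdir -p pics; ls
python3 - <<'E'
from station import bot, optics
import cv2,numpy as np
print(bot.get_obs())
for n in ("top","scene"):
    im=optics.read_camera(n); cv2.imwrite(f"pics/{n}0.png",cv2.resize(im,(800,600),interpolation=cv2.INTER_CUBIC))
    np.save(f"{n}.npy",im)
    m=optics.camera_model(n); print(n,m["fx"],m["fy"],m["cx"],m["cy"],m["dist"]); print(np.round(m["cam_to_world"],4).tolist())
E
```

```text
pics
{'t': 0.0, 'q': array([-1.44407454,  0.47779343,  0.02234341,  1.55648007, -0.011505  ,
        1.10929222, -0.08309548]), 'joint_vel': array([ 3.47785587e-04, -5.20493848e-04, -5.07631514e-05, -9.84463961e-04,
        5.47661922e-04, -4.53783473e-04, -1.61244129e-04]), 'joint_torque': array([-1.26294012e-04, -5.96450007e+01,  1.60796966e+00, -2.81207621e+01,
        1.24441463e-02,  9.29964735e-03,  8.49586002e-06]), 'eef_pos': array([0.15694935, 0.65601464, 0.30291806]), 'tool_rot': array([-4.09231552e-05,  1.17131171e-01,  9.93116024e-01, -9.21522400e-04]), 'contact_force': array([-0.91646916,  0.07959163, -0.01543572]), 'torque': array([ 0.00349689, -0.02932883,  0.05543506]), 'grasp_force': 0.0, 'gripper_width': 1.0019819704708117}
top 461.2964657921348 461.2964657921348 251.02726300464096 187.20782272080703 [-0.18063083  0.          0.          0.          0.        ]
[[-0.0127, 0.9902, -0.1392, 0.3361], [-0.9999, -0.0126, 0.002, 0.0038], [0.0002, 0.1392, 0.9903, 1.7141], [0.0, 0.0, 0.0, 1.0]]
scene 377.01243768660106 377.01243768660106 256.38893613382004 190.10086677012075 [-0.08848047  0.          0.          0.          0.        ]
[[-0.7243, -0.5187, 0.4543, 1.0733], [0.6895, -0.5499, 0.4714, 0.5503], [0.0053, 0.6546, 0.7559, 0.9485], [0.0, 0.0, 0.0, 1.0]]
```

View pics/top0.png

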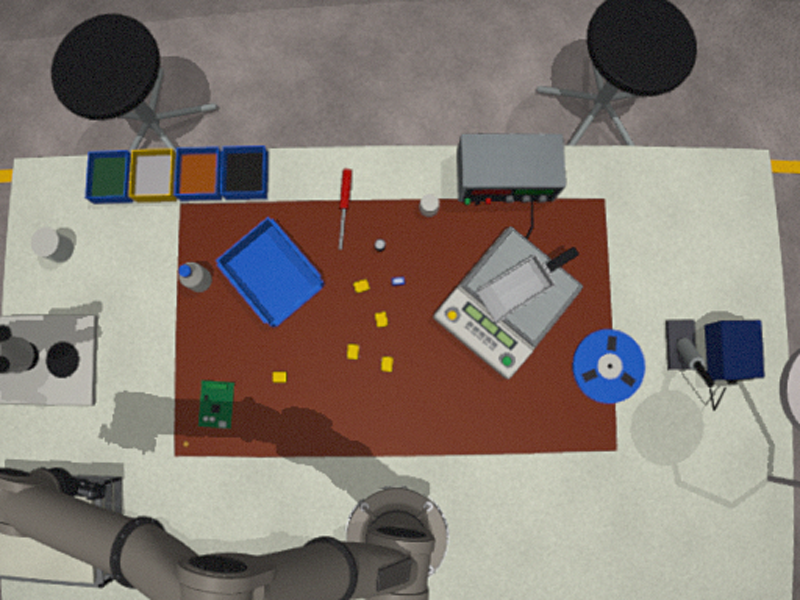

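View pics/scene0.png

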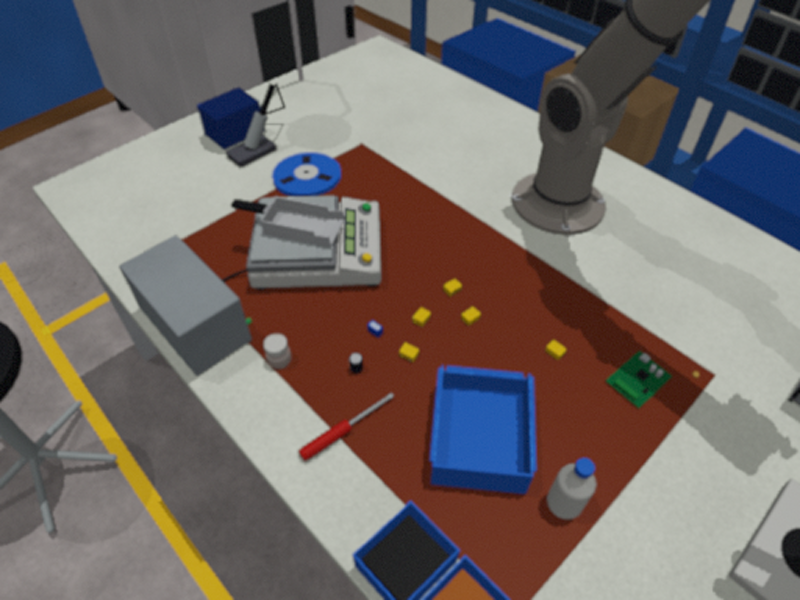

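The top picture shows five yellow capacitors, at about (361,286), (381,319), (353,352), (387,364) and (279,377). The scale is at (510,300) and the bin at (270,272), both turned about 45°. The relay is at (398,281) and the can at (380,244).

```bash
cat > h.py <<'E'
import numpy as np, cv2
from station import bot, optics
from scipy.spatial.transform import Rotation as R
F=np.diag([1,-1,-1.])
def proj(m,P):
    T=np.array(m["cam_to_world"]); W=np.linalg.inv(T)
    pc=(W[:3,:3]@np.atleast_2d(P).T).T+W[:3,3]; pc=pc@F
    K=np.array([[m["fx"],0,m["cx"]],[0,m["fy"],m["cy"]],[0,0,1.]])
    return cv2.projectPoints(pc.astype(float),np.zeros(3),np.zeros(3),K,np.array(m["dist"],float))[0].reshape(-1,2)
def back(m,uv,z):
    K=np.array([[m["fx"],0,m["cx"]],[0,m["fy"],m["cy"]],[0,0,1.]])
    n=cv2.undistortPoints(np.array(uv,float).reshape(-1,1,2),K,np.array(m["dist"],float)).reshape(-1,2)
    T=np.array(m["cam_to_world"]); d=np.c_[n,np.ones(len(n))]@F@T[:3,:3].T
    o=T[:3,3]; return o+d*((z-o[2])/d[:,2])[:,None]
def ortho(im,m,x0,x1,y0,y1,z,s):  # s px per m; up=+x, left=+y
    h=int((x1-x0)*s); w=int((y1-y0)*s); v,u=np.mgrid[0:h,0:w]
    P=np.c_[(x1-v/s).ravel(),(y1-u/s).ravel(),np.full(h*w,z)]
    q=proj(m,P).astype(np.float32).reshape(h,w,2)
    return cv2.remap(im,q[...,0],q[...,1],cv2.INTER_CUBIC)
def yellow(im,m,z=0.016,amin=15):
    hsv=cv2.cvtColor(cv2.resize(im,None,fx=4,fy=4,interpolation=cv2.INTER_CUBIC),cv2.COLOR_BGR2HSV)
    k=cv2.inRange(hsv,(20,150,110),(34,255,255)); out=[]
    for c in cv2.findContours(k,cv2.RETR_EXTERNAL,cv2.CHAIN_APPROX_NONE)[0]:
        if cv2.contourArea(c)<amin*16: continue
        p=back(m,(c.reshape(-1,2)+.5)/4-.5,z)[:,:2]
        (c0,wh,a)=cv2.minAreaRect((p*1000).astype(np.float32))
        if wh[0]<wh[1]: wh=wh[::-1]; a+=90
        out.append((np.round(c0,1),np.round(wh,1),round((a+90)%180-90,0)))  # long-axis yaw in deg
    return out
E
python3 - <<'E'
from h import *
im=np.load("top.npy"); m=optics.camera_model("top")
for r in yellow(im,m): print(r)
a=ortho(im,m,.35,.85,-.42,.05,.088,1200)
print(a.shape); cv2.imwrite("pics/scale.png",a)
b=ortho(im,m,.40,.85,.0,.5,.016,1200); cv2.imwrite("pics/bin.png",b); print(b.shape)
E
```

```text
(array([378.2, 270.5]), array([33.4, 26.7]), -90.0)
(array([406.8,  16.6]), array([36.4, 27.7]), -6.0)
(array([437.2,  96.7]), array([36.7, 27.7]), -5.0)
(array([511.9,  28.4]), array([36.2, 28.4]), 12.0)
(array([ 520.3, -139.3]), array([19.6, 19.5]), -64.0)
(array([592.9,  75.4]), array([36.2, 29.2]), -72.0)
(array([ 897. , 1005.9]), array([36.7, 35.2]), -87.0)
(array([  896.8, -1035.5]), array([87.8, 35.5]), 90.0)
(array([886.6, 602.5]), array([127.2, 111.7]), 0.0)
(600, 564, 3)
(540, 600, 3)
```

View pics/scale.png

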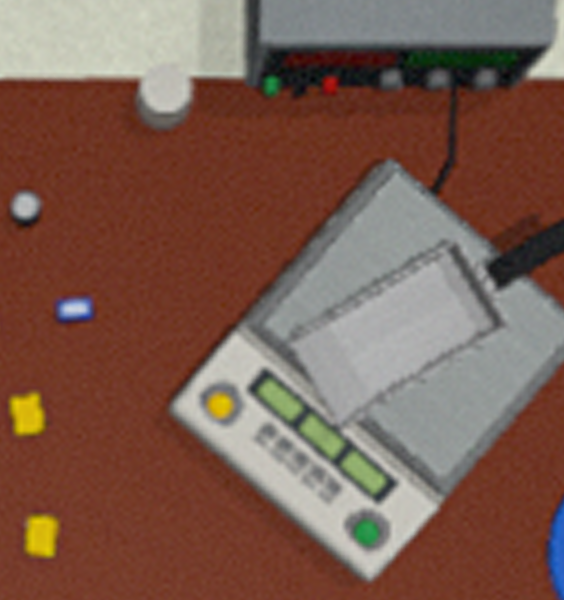

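View pics/bin.png

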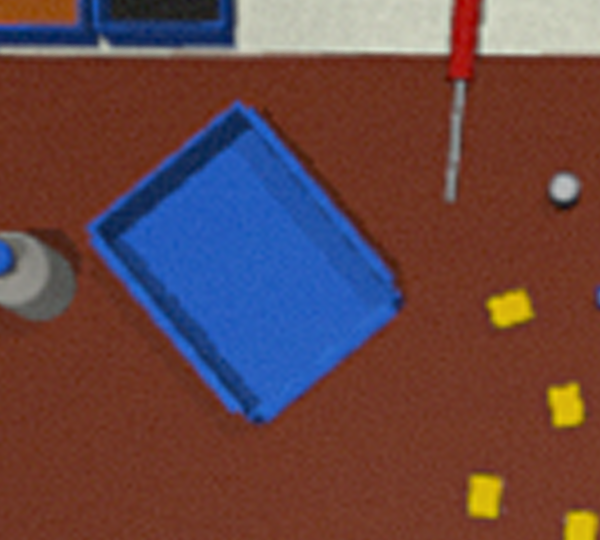

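The scale crop shows the tare key at (220,405), the total key at (367,532), the pan corner at (392,162) and the scoop's spout edge from (288,345) to (343,425). The bin crop shows rim corners at (92,230), (240,103), (400,297) and (262,420). The low front wall is at the lower right.

Next I triangulate the keys and write the move planner.

```bash
cat >> h.py <<'E'
def down(a): # tool down, tool-x at yaw a (deg)
    a=np.radians(a); return R.from_matrix(np.array([[np.cos(a),np.sin(a),0],[np.sin(a),-np.cos(a),0],[0,0,-1.]]))
def pose():
    o=bot.get_obs(); return np.array(o["eef_pos"]),R.from_quat(np.roll(o["tool_rot"],-1)),o
def plan(wps,p=None,r=None):  # wps: (pos, Rotation) -> one line per call
    if p is None: p,r,_=pose()
    for q,s in wps:
        q=np.array(q,float); D=r.inv().apply(q-p); A=(r.inv()*s).as_rotvec()/(np.pi/4)
        n=max(np.linalg.norm(q-p)/.05,np.linalg.norm(A)*45/8.59)
        print(np.round(D,3).tolist(),np.round(A,3).tolist(),"rows %.1f"%n); p,r=q,s
def tri(uvs):
    A=[];b=[]
    for n,uv in uvs.items():
        m=optics.camera_model(n); o=np.array(m["cam_to_world"])[:3,3]; d=back(m,[uv],0)[0]-o; d/=np.linalg.norm(d)
        M=np.eye(3)-np.outer(d,d); A.append(M); b.append(M@o)
    return np.linalg.solve(sum(A),sum(b))
def blob(im,lo,hi,box):
    x0,x1,y0,y1=box; h=cv2.inRange(cv2.cvtColor(im[y0:y1,x0:x1],cv2.COLOR_BGR2HSV),lo,hi)
    v,u=np.nonzero(h); return u.mean()+x0,v.mean()+y0
E
python3 - <<'E'
from h import *
t=np.load("top.npy");s=np.load("scene.npy"); f=.64
Y=((20,150,110),(34,255,255));G=((45,110,60),(85,255,255))
tare=tri({"top":blob(t,*Y,(280,298,193,209)),"scene":blob(s,*Y,(226,242,158,172))})
tot=tri({"top":blob(t,*G,(316,333,223,239)),"scene":blob(s,*G,(226,242,126,141))})
print(tare,tot)
# scoop back-wall/handle end in both: handle far end
print("handle end",tri({"top":(575*f,251*f),"scene":(236*f,204*f)}))
p,r,o=pose()
k=down(166.6)
plan([((.32,.46,.30),k),((.46,.25,.30),k),((.50,.05,.25),k),((tare[0],tare[1],.20),k)])
E
```

```text
[ 0.51548996 -0.1354367   0.05941624] [ 0.40764314 -0.25978493  0.05897881]
handle end [ 0.64936082 -0.41720717  0.11254688]
[-0.204, -0.153, 0.003] [-0.002, 0.0, -0.001] rows 5.1
[-0.185, -0.172, 0.0] [0.0, 0.0, 0.0] rows 5.0
[-0.085, -0.185, 0.05] [0.0, 0.0, 0.0] rows 4.2
[-0.058, -0.177, 0.05] [0.0, 0.0, 0.0] rows 3.9
```

Request:
drive_tool(
  deltas=[
    {"gripper": 255, "offset": [-0.204, -0.153, 0], "angular": [0, 0, 0]},
    {"gripper": 255, "offset": [-0.204, -0.153, 0], "angular": [0, 0, 0]},
    {"gripper": 255, "offset": [-0.204, -0.153, 0], "angular": [0, 0, 0]},
    {"gripper": 255, "offset": [-0.204, -0.153, 0], "angular": [0, 0, 0]},
    {"gripper": 255, "offset": [-0.204, -0.153, 0], "angular": [0, 0, 0]},
  ],
  grip_force=30,
)

```text
t: 0.6
eef_pos: [0.3176, 0.4621, 0.3036]
tool_rot: [-0.0, 0.117, 0.993, -0.0]
contact_force: [2.0, 0.9, 0.3]
gripper_width: 0.146
grasp_force: 0.0
```

Request:
drive_tool(
  deltas=[
    {"gripper": 255, "offset": [-0.185, -0.172, 0], "angular": [0, 0, 0]},
    {"gripper": 255, "offset": [-0.185, -0.172, 0], "angular": [0, 0, 0]},
    {"gripper": 255, "offset": [-0.185, -0.172, 0], "angular": [0, 0, 0]},
    {"gripper": 255, "offset": [-0.185, -0.172, 0], "angular": [0, 0, 0]},
    {"gripper": 255, "offset": [-0.185, -0.172, 0], "angular": [0, 0, 0]},
  ],
)

```text
t: 1.1
eef_pos: [0.4557, 0.254, 0.3038]
tool_rot: [-0.0, 0.117, 0.993, 0.0]
contact_force: [-0.2, 0.7, 0.1]
gripper_width: 0.002
grasp_force: 0.0
```

Request:
drive_tool(
  deltas=[
    {"gripper": 255, "offset": [-0.085, -0.185, 0.05], "angular": [0, 0, 0]},
    {"gripper": 255, "offset": [-0.085, -0.185, 0.05], "angular": [0, 0, 0]},
    {"gripper": 255, "offset": [-0.085, -0.185, 0.05], "angular": [0, 0, 0]},
    {"gripper": 255, "offset": [-0.085, -0.185, 0.05], "angular": [0, 0, 0]},
    {"gripper": 255, "offset": [-0.085, -0.185, 0.05], "angular": [0, 0, 0]},
  ],
)

```text
t: 1.6
eef_pos: [0.4943, 0.0498, 0.2527]
tool_rot: [-0.001, 0.121, 0.993, -0.002]
contact_force: [-0.3, -0.7, 0.5]
gripper_width: -0.001
grasp_force: 0.0
```

Request:
drive_tool(
  deltas=[
    {"gripper": 255, "offset": [-0.058, -0.177, 0.05], "angular": [0, 0, 0]},
    {"gripper": 255, "offset": [-0.058, -0.177, 0.05], "angular": [0, 0, 0]},
    {"gripper": 255, "offset": [-0.058, -0.177, 0.05], "angular": [0, 0, 0]},
    {"gripper": 255, "offset": [-0.058, -0.177, 0.05], "angular": [0, 0, 0]},
    {"gripper": 255, "offset": [-0.058, -0.177, 0.05], "angular": [0, 0, 0]},
  ],
)

```text
t: 2.1
eef_pos: [0.5086, -0.1355, 0.2028]
tool_rot: [-0.001, 0.122, 0.993, -0.002]
contact_force: [-0.8, 0.6, 1.0]
gripper_width: 0.004
grasp_force: 0.0
```

Request:
drive_tool(
  deltas=[
    {"gripper": 255, "offset": [-0.007, 0.002, 0.03], "angular": [0, 0, 0]},
    {"gripper": 255, "offset": [-0.007, 0.002, 0.06], "angular": [0, 0, 0]},
    {"gripper": 255, "offset": [-0.007, 0.002, 0.066], "angular": [0, 0, 0]},
    {"gripper": 255, "offset": [-0.007, 0.002, 0.07], "angular": [0, 0, 0]},
    {"gripper": 255, "offset": [-0.007, 0.002, 0.07], "angular": [0, 0, 0]},
  ],
)

```text
t: 2.6
eef_pos: [0.5167, -0.1279, 0.1353]
tool_rot: [-0.001, 0.117, 0.993, 0.001]
contact_force: [-6.1, 3.3, 13.3]
gripper_width: 0.002
grasp_force: 6.9
```

Request:
drive_tool(
  deltas=[
    {"gripper": 255, "offset": [0, 0, 0.002], "angular": [0, 0, 0]},
    {"gripper": 255, "offset": [0, 0, 0.004], "angular": [0, 0, 0]},
    {"gripper": 255, "offset": [0, 0, 0.004], "angular": [0, 0, 0]},
  ],
)

```text
t: 2.9
eef_pos: [0.5169, -0.1281, 0.1342]
tool_rot: [-0.001, 0.117, 0.993, 0.002]
contact_force: [-15.5, 5.3, 43.2]
gripper_width: 0.002
grasp_force: 23.0
```

Request:
drive_tool(
  deltas=[
    {"gripper": 255, "offset": [0, 0, -0.03], "angular": [0, 0, 0]},
    {"gripper": 255, "offset": [0.0, -0.008, -0.03], "angular": [0, 0, 0]},
    {"gripper": 255, "offset": [0.0, -0.008, -0.03], "angular": [0, 0, 0]},
    {"gripper": 255, "offset": [0.0, -0.008, -0.03], "angular": [0, 0, 0]},
  ],
)

```text
t: 3.3
eef_pos: [0.515, -0.1365, 0.1598]
tool_rot: [-0.0, 0.117, 0.993, 0.0]
contact_force: [-0.0, -0.0, 0.0]
gripper_width: -0.0
grasp_force: 0.0
```

Run:
```python
from h import *
im=optics.read_camera("wrist");m=optics.camera_model("wrist");cv2.imwrite("pics/w1.png",im)
p,r,o=pose();print(p,r.as_euler("xyz",degrees=True)); print(yellow(im,m,.059,100))
print("tip px",proj(m,[p+r.apply([0,0,.073])]),"tare est px",proj(m,[[.5155,-.1354,.059]]))
```

```text
[ 0.51497394 -0.13636167  0.15947931] [ 1.79993255e+02 -7.14004848e-02  1.66559428e+02]
[(array([ 513.1, -133.2]), array([22.2, 16.2]), 54.0), (array([559.6,  27.2]), array([28.2, 23.2]), 16.0), (array([496. ,  -4.6]), array([29.1, 24.5]), 12.0), (array([416.5, -14.2]), array([24.3, 21. ]), 83.0)]
tip px [[256.41674592 245.77692219]] tare est px [[257.73251639 227.09385059]]
```

View pics/w1.png

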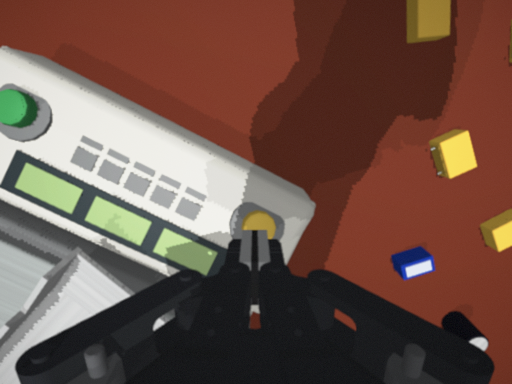

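The wrist picture shows the yellow TARE key at about (258,226). The closed fingertips, at (256,246), are now right above it. I press again slowly.

Request:
drive_tool(
  deltas=[
    {"gripper": 255, "offset": [0, 0, 0.018], "angular": [0, 0, 0]},
    {"gripper": 255, "offset": [0, 0, 0.018], "angular": [0, 0, 0]},
  ],
)

```text
t: 3.55
eef_pos: [0.5147, -0.1362, 0.1402]
tool_rot: [-0.001, 0.117, 0.993, 0.0]
contact_force: [0.6, 0.4, 1.9]
gripper_width: 0.0
grasp_force: 1.1
```

Request:
drive_tool(
  deltas=[
    {"gripper": 255, "offset": [0, 0, 0.002], "angular": [0, 0, 0]},
    {"gripper": 255, "offset": [0, 0, 0.002], "angular": [0, 0, 0]},
  ],
)

```text
t: 3.75
eef_pos: [0.515, -0.1365, 0.1397]
tool_rot: [-0.001, 0.117, 0.993, 0.0]
contact_force: [-1.6, 1.3, 2.4]
gripper_width: 0.003
grasp_force: 1.2
```

Request:
drive_tool(
  deltas=[
    {"gripper": 255, "offset": [0, 0, 0.002], "angular": [0, 0, 0]},
    {"gripper": 255, "offset": [0, 0, 0.002], "angular": [0, 0, 0]},
  ],
)

```text
t: 3.95
eef_pos: [0.5153, -0.1368, 0.138]
tool_rot: [-0.0, 0.117, 0.993, 0.0]
contact_force: [-1.9, 1.6, 2.9]
gripper_width: 0.002
grasp_force: 1.6
```

Request:
drive_tool(
  deltas=[
    {"gripper": 255, "offset": [0, 0, 0.002], "angular": [0, 0, 0]},
    {"gripper": 255, "offset": [0, 0, 0.002], "angular": [0, 0, 0]},
  ],
)

```text
t: 4.15
eef_pos: [0.5156, -0.137, 0.1367]
tool_rot: [0.0, 0.117, 0.993, 0.0]
contact_force: [-3.4, 1.9, 10.4]
gripper_width: -0.0
grasp_force: 5.7
```

Request:
drive_tool(
  deltas=[
    {"gripper": 255, "offset": [0, 0, 0.002], "angular": [0, 0, 0]},
    {"gripper": 255, "offset": [0, 0, 0.002], "angular": [0, 0, 0]},
  ],
)

```text
t: 4.35
eef_pos: [0.5157, -0.1372, 0.136]
tool_rot: [0.0, 0.117, 0.993, 0.001]
contact_force: [-8.6, 2.9, 27.2]
gripper_width: -0.001
grasp_force: 13.7
```

The key went down: about 5 mm of spring travel, then a hard stop. Now capacitor E.

Run:
```python
from h import *
p,r,o=pose()
plan([((.515,-.136,.20),down(166.6)),((.56,-.03,.20),down(137)),((.593,.075,.15),down(108)),((.593,.075,.11),down(108))])
```

```text
[0.001, 0.001, -0.064] [0.002, 0.001, -0.002] rows 1.3
[-0.019, 0.114, 0.0] [0.0, 0.0, 0.658] rows 3.4
[0.047, 0.099, 0.05] [0.0, 0.0, 0.644] rows 3.4
[0.0, 0.0, 0.04] [0.0, 0.0, 0.0] rows 0.8
```

Request:
drive_tool(
  deltas=[
    {"gripper": 255, "offset": [0, 0, -0.064], "angular": [0, 0, 0]},
    {"gripper": 75, "offset": [0, 0, -0.064], "angular": [0, 0, 0]},
  ],
)

```text
t: 4.55
eef_pos: [0.517, -0.1379, 0.2012]
tool_rot: [0.003, 0.118, 0.993, -0.0]
contact_force: [1.8, -0.2, 0.7]
gripper_width: 0.158
grasp_force: 0.0
```

Request:
drive_tool(
  deltas=[
    {"gripper": 75, "offset": [-0.019, 0.114, 0], "angular": [0, 0, 0.65]},
    {"gripper": 75, "offset": [-0.019, 0.114, 0], "angular": [0, 0, 0.65]},
    {"gripper": 75, "offset": [-0.019, 0.114, 0], "angular": [0, 0, 0.65]},
    {"gripper": 75, "offset": [-0.019, 0.114, 0], "angular": [0, 0, 0.65]},
    {"gripper": 75, "offset": [-0.019, 0.114, 0], "angular": [0, 0, 0.65]},
  ],
)

```text
t: 5.05
eef_pos: [0.5606, -0.0296, 0.1976]
tool_rot: [0.0, 0.363, 0.932, -0.0]
contact_force: [-0.8, -0.1, -0.8]
gripper_width: 0.706
grasp_force: 0.0
```

Request:
drive_tool(
  deltas=[
    {"gripper": 75, "offset": [0.047, 0.099, 0.05], "angular": [0, 0, 0.65]},
    {"gripper": 75, "offset": [0.047, 0.099, 0.05], "angular": [0, 0, 0.65]},
    {"gripper": 75, "offset": [0.047, 0.099, 0.05], "angular": [0, 0, 0.65]},
    {"gripper": 75, "offset": [0.047, 0.099, 0.05], "angular": [0, 0, 0.65]},
    {"gripper": 75, "offset": [0.047, 0.099, 0.05], "angular": [0, 0, 0.65]},
  ],
)

```text
t: 5.55
eef_pos: [0.5928, 0.0741, 0.1472]
tool_rot: [-0.0, 0.587, 0.81, -0.001]
contact_force: [0.3, -0.2, -0.4]
gripper_width: 0.706
grasp_force: 0.0
```

Run:
```python
from h import *
im=optics.read_camera("wrist");m=optics.camera_model("wrist");cv2.imwrite("pics/w2.png",im)
p,r,o=pose();print(p,r.as_euler("xyz",degrees=True),o["gripper_width"],o["contact_force"]); print(yellow(im,m,.016,100))
print(proj(m,[p+r.apply([0,0,.073]),p+r.apply([0,0,.084])]))
```

```text
[0.59285244 0.07321542 0.14767674] [-1.79969777e+02  5.09415281e-02  1.08150266e+02] 0.7040319241535237 [ 0.87803397 -0.90059236  0.04678835]
[(array([512.9,  30.6]), array([36.3, 29.6]), 12.0), (array([592.3,  76.2]), array([35.5, 24.4]), -73.0), (array([412.9,  18.9]), array([35.8, 32.7]), -6.0), (array([439.8,  97.1]), array([39.1, 26.7]), -4.0)]
[[257.20914276 243.14180442]
 [257.03218417 234.84727747]]
```

View pics/w2.png

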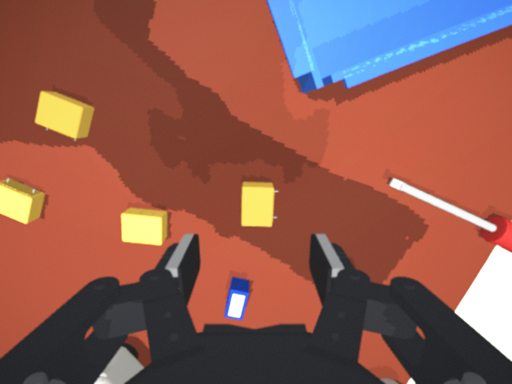

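The wrist picture shows capacitor E centred between the fingers at (258,204). I descend carefully.

Request:
drive_tool(
  deltas=[
    {"gripper": 75, "offset": [0, 0, 0.047], "angular": [0, 0, 0]},
    {"gripper": 75, "offset": [0, 0, 0.047], "angular": [0, 0, 0]},
    {"gripper": 75, "offset": [0, 0, 0.047], "angular": [0, 0, 0]},
  ],
)

```text
t: 5.9
eef_pos: [0.5925, 0.0728, 0.101]
tool_rot: [-0.0, 0.588, 0.809, -0.001]
contact_force: [0.6, 0.2, 0.7]
gripper_width: 0.706
grasp_force: 0.0
```

Request:
drive_tool(
  deltas=[
    {"gripper": 75, "offset": [0, 0, 0.006], "angular": [0, 0, 0]},
    {"gripper": 75, "offset": [0, 0, 0.006], "angular": [0, 0, 0]},
  ],
)

```text
t: 6.1
eef_pos: [0.5935, 0.0739, 0.0959]
tool_rot: [0.0, 0.587, 0.809, 0.001]
contact_force: [0.3, -1.0, -0.6]
gripper_width: 0.704
grasp_force: 0.0
```

Request:
drive_tool(
  deltas=[
    {"gripper": 75, "offset": [0, 0, 0.004], "angular": [0, 0, 0]},
    {"gripper": 75, "offset": [0, 0, 0.004], "angular": [0, 0, 0]},
  ],
)

```text
t: 6.3
eef_pos: [0.593, 0.0743, 0.0911]
tool_rot: [0.0, 0.587, 0.809, 0.0]
contact_force: [-0.0, 0.9, 0.2]
gripper_width: 0.709
grasp_force: 0.0
```

Request:
drive_tool(
  deltas=[
    {"gripper": 75, "offset": [0, 0, 0.003], "angular": [0, 0, 0]},
    {"gripper": 75, "offset": [0, 0, 0.003], "angular": [0, 0, 0]},
  ],
)

```text
t: 6.5
eef_pos: [0.5928, 0.0743, 0.0877]
tool_rot: [-0.0, 0.587, 0.809, -0.0]
contact_force: [0.1, -0.0, 0.1]
gripper_width: 0.704
grasp_force: 0.0
```

Request:
drive_tool(
  deltas=[
    {"gripper": 75, "offset": [0, 0, 0.004], "angular": [0, 0, 0]},
    {"gripper": 75, "offset": [0, 0, 0.004], "angular": [0, 0, 0]},
  ],
)

```text
t: 6.7
eef_pos: [0.5927, 0.0742, 0.0834]
tool_rot: [-0.0, 0.587, 0.809, -0.0]
contact_force: [-0.3, -0.2, 0.5]
gripper_width: 0.71
grasp_force: 0.0
```

Request:
drive_tool(
  deltas=[
    {"gripper": 75, "offset": [0, 0, 0.004], "angular": [0, 0, 0]},
    {"gripper": 75, "offset": [0, 0, 0.004], "angular": [0, 0, 0]},
  ],
)

```text
t: 6.9
eef_pos: [0.5927, 0.0742, 0.0794]
tool_rot: [-0.0, 0.587, 0.809, -0.0]
contact_force: [0.3, 0.2, 1.0]
gripper_width: 0.708
grasp_force: 0.0
```

Request:
drive_tool(
  deltas=[
    {"gripper": 200, "offset": [0, 0, 0], "angular": [0, 0, 0]},
    {"gripper": 200, "offset": [0, 0, 0], "angular": [0, 0, 0]},
    {"gripper": 200, "offset": [0, 0, 0], "angular": [0, 0, 0]},
    {"gripper": 200, "offset": [0, 0, 0], "angular": [0, 0, 0]},
    {"gripper": 200, "offset": [0, 0, 0], "angular": [0, 0, 0]},
  ],
)

```text
t: 7.4
eef_pos: [0.5932, 0.0742, 0.0801]
tool_rot: [0.0, 0.587, 0.809, 0.0]
contact_force: [0.5, 0.5, 2.6]
gripper_width: 0.27
grasp_force: 30.1
```

```bash
cat >> h.py <<'E'
FL=np.array([.5777,-.293]); DX=np.array([-.518,.856]); DY=np.array([-.856,-.518])
def slot(x,y,z): q=FL+DX*x+DY*y; return (q[0],q[1],z)
def cycle(s,a0,nxt,a1):  # held at a0 now; drop at scoop slot s, then go over cap nxt with tool-x yaw a1
    p,r,o=pose(); am=(a0+31.2)/2; bm=(a1+31.2)/2
    S=np.array(slot(*s,.215)); P=np.array([*p[:2],.22]); N=np.array([*nxt,.13])
    plan([(P,down(a0)),((P+S)/2,down(am)),(S,down(31.2)),(S-[0,0,.025],down(31.2)),(S+[0,0,.005],down(31.2)),
      ((S+[N[0],N[1],.22])/2,down(bm)),(N,down(a1)),(N-[0,0,.049],down(a1))])
E
python3 - <<'E'
from h import *
cycle((-.018,-.018),108,(.512,.029),102)
E
```

```text
[-0.0, 0.0, -0.14] [0.001, 0.0, 0.001] rows 2.8
[-0.179, -0.053, 0.003] [0.0, 0.0, 0.853] rows 4.5
[-0.173, 0.069, 0.003] [0.0, 0.0, 0.853] rows 4.5
[0.0, 0.0, 0.025] [0.0, 0.0, 0.0] rows 0.5
[0.0, 0.0, -0.03] [0.0, 0.0, 0.0] rows 0.6
[0.046, -0.164, 0.003] [0.0, 0.0, -0.787] rows 4.1
[0.133, -0.107, 0.088] [0.0, 0.0, -0.787] rows 4.1
[0.0, 0.0, 0.049] [0.0, 0.0, 0.0] rows 1.0
```

Request:
drive_tool(
  deltas=[
    {"gripper": 200, "offset": [0, 0, -0.14], "angular": [0, 0, 0]},
    {"gripper": 200, "offset": [0, 0, -0.14], "angular": [0, 0, 0]},
    {"gripper": 200, "offset": [0, 0, -0.14], "angular": [0, 0, 0]},
    {"gripper": 200, "offset": [0, 0, -0.14], "angular": [0, 0, 0]},
  ],
)

```text
t: 7.8
eef_pos: [0.5959, 0.074, 0.2255]
tool_rot: [0.003, 0.588, 0.809, 0.004]
contact_force: [0.6, 0.4, -0.6]
gripper_width: 0.269
grasp_force: 29.9
```

Request:
drive_tool(
  deltas=[
    {"gripper": 200, "offset": [-0.179, -0.053, 0.003], "angular": [0, 0, 0.853]},
    {"gripper": 200, "offset": [-0.179, -0.053, 0.003], "angular": [0, 0, 0.853]},
    {"gripper": 200, "offset": [-0.179, -0.053, 0.003], "angular": [0, 0, 0.853]},
    {"gripper": 200, "offset": [-0.179, -0.053, 0.003], "angular": [0, 0, 0.853]},
    {"gripper": 200, "offset": [-0.179, -0.053, 0.003], "angular": [0, 0, 0.853]},
  ],
)

```text
t: 8.3
eef_pos: [0.5964, -0.1197, 0.2169]
tool_rot: [0.002, 0.825, 0.565, -0.001]
contact_force: [-0.9, -0.1, -0.3]
gripper_width: 0.268
grasp_force: 29.9
```

Request:
drive_tool(
  deltas=[
    {"gripper": 200, "offset": [-0.173, 0.069, 0.003], "angular": [0, 0, 0.853]},
    {"gripper": 200, "offset": [-0.173, 0.069, 0.003], "angular": [0, 0, 0.853]},
    {"gripper": 200, "offset": [-0.173, 0.069, 0.003], "angular": [0, 0, 0.853]},
    {"gripper": 200, "offset": [-0.173, 0.069, 0.003], "angular": [0, 0, 0.853]},
    {"gripper": 200, "offset": [-0.173, 0.069, 0.003], "angular": [0, 0, 0.853]},
  ],
)

```text
t: 8.8
eef_pos: [0.6, -0.3054, 0.2136]
tool_rot: [0.002, 0.965, 0.263, -0.001]
contact_force: [0.0, -0.5, -0.6]
gripper_width: 0.268
grasp_force: 29.9
```

Run:
```python
from h import *
im=optics.read_camera("wrist");m=optics.camera_model("wrist");cv2.imwrite("pics/w3.png",im)
p,r,o=pose();print(p,r.as_euler("xyz",degrees=True),o["gripper_width"])
print("target",slot(-.018,-.018,.215))
I=lambda x,y,z:[*(FL+DX*x+DY*y),.088+z]
print(proj(m,[I(-.057,.039,.04),I(-.057,-.039,.04),I(.06,.039,.038),I(.06,-.039,.038),I(.094,0,.006),I(-.105,0,.038)]).round(0))
```

```text
[ 0.60094008 -0.30213964  0.21298871] [1.79959493e+02 1.37829015e-01 3.06043757e+01] 0.2685365462206058
target (np.float64(0.602432), np.float64(-0.29908399999999996), 0.215)
[[311. 305.]
 [318. 194.]
 [137. 304.]
 [119. 195.]
 [102. 232.]
 [388. 251.]]
```

View pics/w3.png

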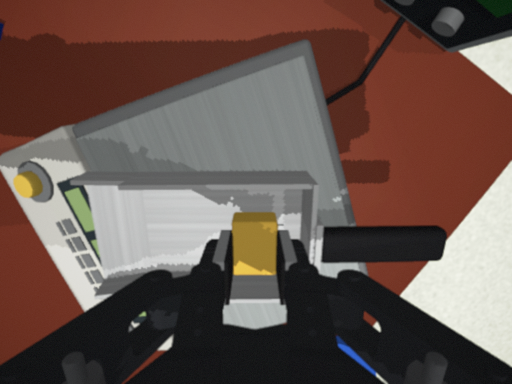

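The wrist picture shows the capacitor over the scoop floor at (255,245). The back wall is at x≈310 and the handle at (384,243), so the scoop sits about 6 mm farther from the robot than I estimated. I drop here.

Request:
drive_tool(
  deltas=[
    {"gripper": 200, "offset": [0, 0, 0.025], "angular": [0, 0, 0]},
    {"gripper": 200, "offset": [0, 0, 0.025], "angular": [0, 0, 0]},
    {"gripper": 135, "offset": [0, 0, 0.025], "angular": [0, 0, 0]},
    {"gripper": 135, "offset": [0, 0, 0.025], "angular": [0, 0, 0]},
    {"gripper": 135, "offset": [0, 0, 0.025], "angular": [0, 0, 0]},
  ],
)

```text
t: 9.35
eef_pos: [0.603, -0.2985, 0.1899]
tool_rot: [0.0, 0.963, 0.27, 0.001]
contact_force: [-0.5, 1.0, 0.5]
gripper_width: 0.47
grasp_force: 0.0
```

Request:
drive_tool(
  deltas=[
    {"gripper": 135, "offset": [0, 0, -0.03], "angular": [0, 0, 0]},
    {"gripper": 135, "offset": [0, 0, -0.03], "angular": [0, 0, 0]},
  ],
)

```text
t: 9.55
eef_pos: [0.6039, -0.3, 0.223]
tool_rot: [0.002, 0.963, 0.27, 0.002]
contact_force: [0.7, -0.2, 1.3]
gripper_width: 0.472
grasp_force: 0.0
```

```bash
sed -i 's/^FL=.*; DX/FL=np.array([.5825,-.290]); DX/' h.py
python3 - <<'E'
from h import *
im=optics.read_camera("top");m=optics.camera_model("top")
for r in yellow(im,m)[:8]: print(r)
p,r,o=pose();print(p,o["gripper_width"])
S=p;N=np.array([.512,.029,.13]);N2=N-[0,0,.049]
plan([((S+[N[0],N[1],.22])/2,down(67)),(N,down(102)),(N2,down(102))])
E
```

```text
(array([378.6, 270.5]), array([33.6, 25.8]), 90.0)
(array([512.4,  28.2]), array([34.1, 27.1]), 9.0)
(array([ 897. , 1005.9]), array([36.7, 35. ]), -87.0)
(array([  896.8, -1035.5]), array([87.8, 35.5]), 90.0)
(array([886.2, 602.3]), array([127. , 112.2]), -1.0)
[ 0.60351067 -0.29945093  0.22148335] 0.4709989240825701
[0.046, -0.164, 0.0] [0.006, -0.002, -0.794] rows 4.2
[0.133, -0.106, 0.091] [0.0, 0.0, -0.778] rows 4.1
[0.0, 0.0, 0.049] [0.0, 0.0, 0.0] rows 1.0
```

Request:
drive_tool(
  deltas=[
    {"gripper": 70, "offset": [0.046, -0.164, 0], "angular": [0, 0, -0.787]},
    {"gripper": 70, "offset": [0.046, -0.164, 0], "angular": [0, 0, -0.787]},
    {"gripper": 70, "offset": [0.046, -0.164, 0], "angular": [0, 0, -0.787]},
    {"gripper": 70, "offset": [0.046, -0.164, 0], "angular": [0, 0, -0.787]},
    {"gripper": 70, "offset": [0.046, -0.164, 0], "angular": [0, 0, -0.787]},
  ],
)

```text
t: 10.1
eef_pos: [0.5564, -0.1302, 0.2185]
tool_rot: [-0.002, 0.833, 0.554, 0.001]
contact_force: [0.0, 0.3, 0.3]
gripper_width: 0.725
grasp_force: 0.0
```

Request:
drive_tool(
  deltas=[
    {"gripper": 70, "offset": [0.133, -0.106, 0.091], "angular": [0, 0, -0.787]},
    {"gripper": 70, "offset": [0.133, -0.106, 0.091], "angular": [0, 0, -0.787]},
    {"gripper": 70, "offset": [0.133, -0.106, 0.091], "angular": [0, 0, -0.787]},
    {"gripper": 70, "offset": [0.133, -0.106, 0.091], "angular": [0, 0, -0.787]},
    {"gripper": 70, "offset": [0.133, -0.106, 0.091], "angular": [0, 0, -0.787]},
  ],
)

```text
t: 10.6
eef_pos: [0.5098, 0.0341, 0.1254]
tool_rot: [-0.003, 0.625, 0.781, -0.001]
contact_force: [-0.4, -0.1, 0.3]
gripper_width: 0.724
grasp_force: 0.0
```

Run:
```python
from h import *
im=optics.read_camera("wrist");m=optics.camera_model("wrist")
p,r,o=pose();print(p,r.as_euler("xyz",degrees=True)); print(*yellow(im,m,.016,100),sep="\n")
plan([((.513,.029,.082),down(102))])
```

```text
[0.51122956 0.03106891 0.12671385] [-1.79859123e+02 -4.56014686e-02  1.02309156e+02]
(array([512.9,  27.5]), array([32.7, 28.8]), 11.0)
(array([416.7,  23.3]), array([39. , 24.8]), -44.0)
(array([439.2,  93.9]), array([35. , 24.7]), -4.0)
[-0.002, 0.001, 0.045] [-0.003, -0.001, 0.007] rows 0.9
```

Request:
drive_tool(
  deltas=[
    {"gripper": 70, "offset": [-0.003, 0.002, 0.045], "angular": [0, 0, 0]},
    {"gripper": 70, "offset": [-0.003, 0.002, 0.045], "angular": [0, 0, 0]},
    {"gripper": 70, "offset": [-0.003, 0.002, 0.045], "angular": [0, 0, 0]},
  ],
)

```text
t: 10.95
eef_pos: [0.5148, 0.0249, 0.0832]
tool_rot: [0.0, 0.63, 0.776, -0.001]
contact_force: [0.6, 0.8, -0.1]
gripper_width: 0.725
grasp_force: 0.0
```

Request:
drive_tool(
  deltas=[
    {"gripper": 190, "offset": [0, 0, 0], "angular": [0, 0, 0]},
    {"gripper": 190, "offset": [0, 0, 0], "angular": [0, 0, 0]},
    {"gripper": 190, "offset": [0, 0, 0], "angular": [0, 0, 0]},
    {"gripper": 190, "offset": [0, 0, 0], "angular": [0, 0, 0]},
    {"gripper": 190, "offset": [0, 0, 0], "angular": [0, 0, 0]},
  ],
)

```text
t: 11.45
eef_pos: [0.5156, 0.0266, 0.0846]
tool_rot: [0.001, 0.629, 0.777, 0.001]
contact_force: [-1.2, -1.4, 6.0]
gripper_width: 0.361
grasp_force: 29.1
```

Run:
```python
from h import *
p,r,o=pose();print(p,o["gripper_width"],o["grasp_force"])
cycle((.022,.016),102.3,(.439,.095),85)
```

```text
[0.51557687 0.02662815 0.08456094] 0.3608008647752361 29.148785769939423
[-0.0, 0.0, -0.135] [0.004, 0.0, -0.005] rows 2.7
[-0.154, -0.012, 0.003] [0.0, 0.0, 0.79] rows 4.1
[-0.132, 0.08, 0.003] [0.0, 0.0, 0.79] rows 4.1
[0.0, 0.0, 0.025] [0.0, 0.0, 0.0] rows 0.5
[0.0, 0.0, -0.03] [0.0, 0.0, 0.0] rows 0.6
[0.046, -0.191, 0.003] [0.0, 0.0, -0.598] rows 3.9
[0.128, -0.149, 0.088] [0.0, 0.0, -0.598] rows 4.3
[0.0, 0.0, 0.049] [0.0, 0.0, 0.0] rows 1.0
```

Request:
drive_tool(
  deltas=[
    {"gripper": 190, "offset": [0, 0, -0.135], "angular": [0, 0, 0]},
    {"gripper": 190, "offset": [0, 0, -0.135], "angular": [0, 0, 0]},
    {"gripper": 190, "offset": [0, 0, -0.135], "angular": [0, 0, 0]},
    {"gripper": 190, "offset": [0, 0, -0.135], "angular": [0, 0, 0]},
  ],
)

```text
t: 11.85
eef_pos: [0.5173, 0.0268, 0.2232]
tool_rot: [0.003, 0.629, 0.777, 0.004]
contact_force: [1.1, -0.5, -1.0]
gripper_width: 0.356
grasp_force: 30.2
```

Request:
drive_tool(
  deltas=[
    {"gripper": 190, "offset": [-0.154, -0.012, 0.003], "angular": [0, 0, 0.79]},
    {"gripper": 190, "offset": [-0.154, -0.012, 0.003], "angular": [0, 0, 0.79]},
    {"gripper": 190, "offset": [-0.154, -0.012, 0.003], "angular": [0, 0, 0.79]},
    {"gripper": 190, "offset": [-0.154, -0.012, 0.003], "angular": [0, 0, 0.79]},
    {"gripper": 190, "offset": [-0.154, -0.012, 0.003], "angular": [0, 0, 0.79]},
  ],
)

```text
t: 12.35
eef_pos: [0.5347, -0.1282, 0.2151]
tool_rot: [0.0, 0.838, 0.546, -0.0]
contact_force: [-0.3, 0.4, -0.6]
gripper_width: 0.358
grasp_force: 30.2
```

Request:
drive_tool(
  deltas=[
    {"gripper": 190, "offset": [-0.132, 0.08, 0.003], "angular": [0, 0, 0.79]},
    {"gripper": 190, "offset": [-0.132, 0.08, 0.003], "angular": [0, 0, 0.79]},
    {"gripper": 190, "offset": [-0.132, 0.08, 0.003], "angular": [0, 0, 0.79]},
    {"gripper": 190, "offset": [-0.132, 0.08, 0.003], "angular": [0, 0, 0.79]},
    {"gripper": 190, "offset": [-0.132, 0.08, 0.003], "angular": [0, 0, 0.79]},
  ],
)

```text
t: 12.85
eef_pos: [0.556, -0.2792, 0.2115]
tool_rot: [-0.0, 0.964, 0.267, -0.0]
contact_force: [-0.3, 0.3, -0.5]
gripper_width: 0.36
grasp_force: 30.2
```

Request:
drive_tool(
  deltas=[
    {"gripper": 190, "offset": [0, 0, 0.025], "angular": [0, 0, 0]},
    {"gripper": 190, "offset": [0, 0, 0.025], "angular": [0, 0, 0]},
    {"gripper": 110, "offset": [0, 0, 0.025], "angular": [0, 0, 0]},
    {"gripper": 110, "offset": [0, 0, 0.025], "angular": [0, 0, 0]},
    {"gripper": 110, "offset": [0, 0, 0.025], "angular": [0, 0, 0]},
  ],
)

```text
t: 13.35
eef_pos: [0.5566, -0.2786, 0.1879]
tool_rot: [0.0, 0.963, 0.268, 0.001]
contact_force: [0.0, 0.2, -0.2]
gripper_width: 0.567
grasp_force: 0.0
```

Request:
drive_tool(
  deltas=[
    {"gripper": 110, "offset": [0, 0, -0.03], "angular": [0, 0, 0]},
    {"gripper": 110, "offset": [0, 0, -0.03], "angular": [0, 0, 0]},
  ],
)

```text
t: 13.55
eef_pos: [0.5573, -0.2804, 0.2206]
tool_rot: [0.002, 0.964, 0.267, 0.002]
contact_force: [-0.7, -1.0, 0.3]
gripper_width: 0.566
grasp_force: 0.0
```

Request:
drive_tool(
  deltas=[
    {"gripper": 70, "offset": [0.046, -0.191, 0.003], "angular": [0, 0, -0.598]},
    {"gripper": 70, "offset": [0.046, -0.191, 0.003], "angular": [0, 0, -0.598]},
    {"gripper": 70, "offset": [0.046, -0.191, 0.003], "angular": [0, 0, -0.598]},
    {"gripper": 70, "offset": [0.046, -0.191, 0.003], "angular": [0, 0, -0.598]},
    {"gripper": 70, "offset": [0.046, -0.191, 0.003], "angular": [0, 0, -0.598]},
  ],
)

```text
t: 14.05
eef_pos: [0.4958, -0.0843, 0.213]
tool_rot: [-0.003, 0.872, 0.489, -0.0]
contact_force: [0.1, -1.2, -0.1]
gripper_width: 0.728
grasp_force: 0.0
```

Request:
drive_tool(
  deltas=[
    {"gripper": 70, "offset": [0.128, -0.149, 0.088], "angular": [0, 0, -0.598]},
    {"gripper": 70, "offset": [0.128, -0.149, 0.088], "angular": [0, 0, -0.598]},
    {"gripper": 70, "offset": [0.128, -0.149, 0.088], "angular": [0, 0, -0.598]},
    {"gripper": 70, "offset": [0.128, -0.149, 0.088], "angular": [0, 0, -0.598]},
    {"gripper": 70, "offset": [0.128, -0.149, 0.088], "angular": [0, 0, -0.598]},
  ],
)

```text
t: 14.55
eef_pos: [0.4369, 0.0999, 0.1244]
tool_rot: [-0.001, 0.736, 0.677, -0.001]
contact_force: [0.8, 0.3, 0.7]
gripper_width: 0.724
grasp_force: 0.0
```

Run:
```python
from h import *
im=optics.read_camera("wrist");m=optics.camera_model("wrist")
p,r,o=pose();print(p,r.as_euler("xyz",degrees=True)); L=yellow(im,m,.016,100); print(*L,sep="\n")
plan([((.438,.095,.083),down(85))])
```

```text
[0.43701776 0.10008211 0.12427848] [-1.79808449e+02 -3.20765058e-02  8.51791280e+01]
(array([407.9,  27.9]), array([32. , 23.3]), -6.0)
[-0.005, 0.002, 0.041] [-0.004, -0.001, 0.004] rows 0.8
```

Run:
```python
from h import *
im=optics.read_camera("wrist");cv2.imwrite("pics/w4.png",im)
```

```text
(no output)
```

View pics/w4.png

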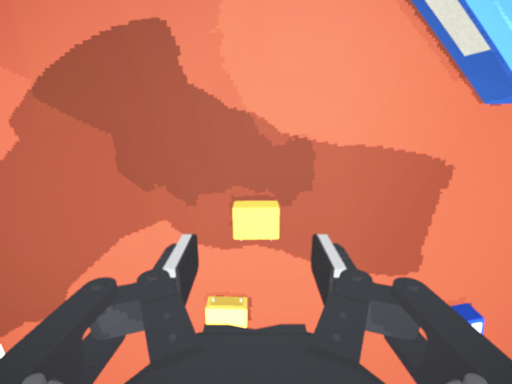

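The picture shows C centred at (256,220) and B at (228,312). The brighter exposure broke my colour mask, so I widen it.

```bash
sed -i 's/(20,150,110),(34,255,255)); out/(19,100,110),(38,255,255)); out/' h.py
python3 - <<'E'
from h import *
im=cv2.imread("pics/w4.png");m=optics.camera_model("wrist")
p,r,o=pose(); print(p); L=yellow(im,m,.016,100); print(*L,sep="\n")
plan([((*L[-1][0]/1000,.083),down(85))]);plan([((*L[0][0]/1000,.083),down(85))])
E
```

```text
[0.43824393 0.09769111 0.12526172]
(array([407.9,  21.6]), array([33.5, 29.6]), -7.0)
(array([437.5,  96.3]), array([32.8, 29.1]), -5.0)
[-0.001, -0.001, 0.042] [-0.002, 0.0, 0.001] rows 0.8
[-0.078, -0.024, 0.042] [-0.002, 0.0, 0.001] rows 1.8
```

Request:
drive_tool(
  deltas=[
    {"gripper": 70, "offset": [-0.001, -0.001, 0.042], "angular": [0, 0, 0]},
    {"gripper": 70, "offset": [-0.001, -0.001, 0.042], "angular": [0, 0, 0]},
    {"gripper": 70, "offset": [-0.001, -0.001, 0.042], "angular": [0, 0, 0]},
  ],
)

```text
t: 14.95
eef_pos: [0.4383, 0.0931, 0.0845]
tool_rot: [0.0, 0.739, 0.673, -0.001]
contact_force: [0.2, -1.7, 0.2]
gripper_width: 0.726
grasp_force: 0.0
```

Request:
drive_tool(
  deltas=[
    {"gripper": 190, "offset": [0, 0, 0], "angular": [0, 0, 0]},
    {"gripper": 190, "offset": [0, 0, 0], "angular": [0, 0, 0]},
    {"gripper": 190, "offset": [0, 0, 0], "angular": [0, 0, 0]},
    {"gripper": 190, "offset": [0, 0, 0], "angular": [0, 0, 0]},
    {"gripper": 190, "offset": [0, 0, 0], "angular": [0, 0, 0]},
  ],
)

```text
t: 15.45
eef_pos: [0.4387, 0.0947, 0.0854]
tool_rot: [0.0, 0.739, 0.674, 0.001]
contact_force: [-0.5, -2.0, 9.6]
gripper_width: 0.361
grasp_force: 28.9
```

Run:
```python
from h import *
p,r,o=pose();print(p,o["gripper_width"],o["grasp_force"])
cycle((.022,-.018),85,(.409,.018),84)
```

```text
[0.43874181 0.09473999 0.08535098] 0.36119632254515033 28.890152871608734
[0.0, 0.0, -0.135] [0.003, -0.001, -0.005] rows 2.7
[-0.171, 0.089, 0.003] [0.0, 0.0, 0.598] rows 3.9
[-0.112, 0.157, 0.003] [0.0, 0.0, 0.598] rows 3.9
[0.0, 0.0, 0.025] [0.0, 0.0, 0.0] rows 0.5
[0.0, 0.0, -0.03] [0.0, 0.0, 0.0] rows 0.6
[-0.003, -0.166, 0.003] [0.0, 0.0, -0.587] rows 3.3
[0.071, -0.15, 0.088] [0.0, 0.0, -0.587] rows 3.7
[0.0, 0.0, 0.049] [0.0, 0.0, 0.0] rows 1.0
```

Request:
drive_tool(
  deltas=[
    {"gripper": 190, "offset": [0, 0, -0.135], "angular": [0, 0, 0]},
    {"gripper": 190, "offset": [0, 0, -0.135], "angular": [0, 0, 0]},
    {"gripper": 190, "offset": [0, 0, -0.135], "angular": [0, 0, 0]},
    {"gripper": 190, "offset": [0, 0, -0.135], "angular": [0, 0, 0]},
  ],
)

```text
t: 15.85
eef_pos: [0.4401, 0.0955, 0.2231]
tool_rot: [0.0, 0.738, 0.674, 0.004]
contact_force: [-0.2, 0.6, 1.1]
gripper_width: 0.357
grasp_force: 29.9
```

Request:
drive_tool(
  deltas=[
    {"gripper": 190, "offset": [-0.171, 0.089, 0.003], "angular": [0, 0, 0.598]},
    {"gripper": 190, "offset": [-0.171, 0.089, 0.003], "angular": [0, 0, 0.598]},
    {"gripper": 190, "offset": [-0.171, 0.089, 0.003], "angular": [0, 0, 0.598]},
    {"gripper": 190, "offset": [-0.171, 0.089, 0.003], "angular": [0, 0, 0.598]},
    {"gripper": 190, "offset": [-0.171, 0.089, 0.003], "angular": [0, 0, 0.598]},
  ],
)

```text
t: 16.35
eef_pos: [0.5117, -0.0902, 0.2167]
tool_rot: [0.002, 0.877, 0.48, 0.0]
contact_force: [-0.7, -0.0, 0.7]
gripper_width: 0.356
grasp_force: 30.0
```

Request:
drive_tool(
  deltas=[
    {"gripper": 190, "offset": [-0.112, 0.157, 0.003], "angular": [0, 0, 0.598]},
    {"gripper": 190, "offset": [-0.112, 0.157, 0.003], "angular": [0, 0, 0.598]},
    {"gripper": 190, "offset": [-0.112, 0.157, 0.003], "angular": [0, 0, 0.598]},
    {"gripper": 190, "offset": [-0.112, 0.157, 0.003], "angular": [0, 0, 0.598]},
    {"gripper": 190, "offset": [-0.112, 0.157, 0.003], "angular": [0, 0, 0.598]},
  ],
)

```text
t: 16.85
eef_pos: [0.5842, -0.2674, 0.2133]
tool_rot: [0.002, 0.964, 0.264, -0.0]
contact_force: [0.5, -1.2, -0.6]
gripper_width: 0.355
grasp_force: 30.0
```

Request:
drive_tool(
  deltas=[
    {"gripper": 190, "offset": [0, 0, 0.025], "angular": [0, 0, 0]},
    {"gripper": 190, "offset": [0, 0, 0.025], "angular": [0, 0, 0]},
    {"gripper": 110, "offset": [0, 0, 0.025], "angular": [0, 0, 0]},
    {"gripper": 110, "offset": [0, 0, 0.025], "angular": [0, 0, 0]},
    {"gripper": 110, "offset": [0, 0, 0.025], "angular": [0, 0, 0]},
  ],
)

```text
t: 17.35
eef_pos: [0.585, -0.2612, 0.1889]
tool_rot: [0.0, 0.964, 0.268, 0.001]
contact_force: [-0.2, 0.3, -0.0]
gripper_width: 0.569
grasp_force: 0.0
```

Request:
drive_tool(
  deltas=[
    {"gripper": 110, "offset": [0, 0, -0.03], "angular": [0, 0, 0]},
    {"gripper": 110, "offset": [0, 0, -0.03], "angular": [0, 0, 0]},
  ],
)

```text
t: 17.55
eef_pos: [0.5858, -0.2627, 0.2217]
tool_rot: [0.002, 0.964, 0.267, 0.002]
contact_force: [0.2, -1.4, 1.1]
gripper_width: 0.569
grasp_force: 0.0
```

Request:
drive_tool(
  deltas=[
    {"gripper": 70, "offset": [-0.003, -0.166, 0.003], "angular": [0, 0, -0.587]},
    {"gripper": 70, "offset": [-0.003, -0.166, 0.003], "angular": [0, 0, -0.587]},
    {"gripper": 70, "offset": [-0.003, -0.166, 0.003], "angular": [0, 0, -0.587]},
    {"gripper": 70, "offset": [-0.003, -0.166, 0.003], "angular": [0, 0, -0.587]},
    {"gripper": 70, "offset": [-0.003, -0.166, 0.003], "angular": [0, 0, -0.587]},
  ],
)

```text
t: 18.05
eef_pos: [0.4953, -0.1179, 0.2147]
tool_rot: [-0.001, 0.876, 0.482, 0.0]
contact_force: [0.5, -0.1, -0.3]
gripper_width: 0.726
grasp_force: 0.0
```

Request:
drive_tool(
  deltas=[
    {"gripper": 70, "offset": [0.071, -0.15, 0.088], "angular": [0, 0, -0.587]},
    {"gripper": 70, "offset": [0.071, -0.15, 0.088], "angular": [0, 0, -0.587]},
    {"gripper": 70, "offset": [0.071, -0.15, 0.088], "angular": [0, 0, -0.587]},
    {"gripper": 70, "offset": [0.071, -0.15, 0.088], "angular": [0, 0, -0.587]},
    {"gripper": 70, "offset": [0.071, -0.15, 0.088], "angular": [0, 0, -0.587]},
  ],
)

```text
t: 18.55
eef_pos: [0.4058, 0.0221, 0.1253]
tool_rot: [-0.002, 0.743, 0.669, -0.002]
contact_force: [0.5, -1.0, 0.6]
gripper_width: 0.725
grasp_force: 0.0
```

Run:
```python
from h import *
bot.get_obs(); im=optics.read_camera("wrist");m=optics.camera_model("wrist"); cv2.imwrite("pics/w5.png",im)
p,r,o=pose();print(p,r.as_euler("xyz",degrees=True)); L=yellow(im,m,.016,100); print(*L,sep="\n")
im=optics.read_camera("top");np.save("top2.npy",im);print("top");print(*[l for l in yellow(im,optics.camera_model("top")) if l[0][0]<800],sep="\n")
```

```text
[0.40789663 0.02042916 0.12635728] [-1.79923201e+02  2.31424096e-02  8.39205516e+01]
(array([408.4,  16.8]), array([33.1, 29.2]), -6.0)
top
(array([378.6, 270.5]), array([33.6, 27.6]), 90.0)
(array([ 520.4, -139.2]), array([22.3, 21.4]), 89.0)
(array([ 570.4, -289.1]), array([36.1, 26.1]), -59.0)
(array([ 598.7, -272.6]), array([36. , 27.1]), -59.0)
(array([ 616.6, -312.6]), array([34.6, 28.4]), 34.0)
```

Request:
drive_tool(
  deltas=[
    {"gripper": 70, "offset": [-0.001, 0, 0.043], "angular": [0, 0, 0]},
    {"gripper": 70, "offset": [-0.001, 0, 0.043], "angular": [0, 0, 0]},
    {"gripper": 70, "offset": [-0.001, 0, 0.043], "angular": [0, 0, 0]},
  ],
)

```text
t: 18.95
eef_pos: [0.4089, 0.017, 0.0844]
tool_rot: [0.0, 0.745, 0.667, -0.001]
contact_force: [-0.1, -0.1, 0.1]
gripper_width: 0.727
grasp_force: 0.0
```

Request:
drive_tool(
  deltas=[
    {"gripper": 190, "offset": [0, 0, 0], "angular": [0, 0, 0]},
    {"gripper": 190, "offset": [0, 0, 0], "angular": [0, 0, 0]},
    {"gripper": 190, "offset": [0, 0, 0], "angular": [0, 0, 0]},
    {"gripper": 190, "offset": [0, 0, 0], "angular": [0, 0, 0]},
    {"gripper": 190, "offset": [0, 0, 0], "angular": [0, 0, 0]},
  ],
)

```text
t: 19.45
eef_pos: [0.4092, 0.0185, 0.0853]
tool_rot: [0.001, 0.744, 0.668, 0.001]
contact_force: [-1.5, -0.6, 9.8]
gripper_width: 0.361
grasp_force: 28.8
```

Run:
```python
from h import *
p,r,o=pose();print(p,o["gripper_width"],o["grasp_force"])
cycle((-.016,.019),84,(.42,.12),60)
S=np.array([.42,.12,.22]); N=np.array([.3785,.2705,.13])
plan([(N,down(90)),(N-[0,0,.048],down(90))],S,down(60))
```

```text
[0.40915069 0.01849799 0.08530334] 0.3605764191157014 28.832635581493378
[0.0, 0.0, -0.135] [0.004, -0.001, -0.005] rows 2.7
[-0.156, 0.1, 0.003] [0.0, 0.0, 0.587] rows 3.7
[-0.096, 0.159, 0.003] [0.0, 0.0, 0.587] rows 3.7
[0.0, 0.0, 0.025] [0.0, 0.0, 0.0] rows 0.5
[0.0, 0.0, -0.03] [0.0, 0.0, 0.0] rows 0.6
[0.046, -0.225, 0.003] [0.0, 0.0, -0.32] rows 4.6
[0.101, -0.207, 0.088] [0.0, 0.0, -0.32] rows 4.9
[0.0, 0.0, 0.049] [0.0, 0.0, 0.0] rows 1.0
[0.11, -0.111, 0.09] [0.0, 0.0, -0.667] rows 3.6
[0.0, 0.0, 0.048] [0.0, 0.0, 0.0] rows 1.0
```

Request:
drive_tool(
  deltas=[
    {"gripper": 190, "offset": [0, 0, -0.135], "angular": [0, 0, 0]},
    {"gripper": 190, "offset": [0, 0, -0.135], "angular": [0, 0, 0]},
    {"gripper": 190, "offset": [0, 0, -0.135], "angular": [0, 0, 0]},
    {"gripper": 190, "offset": [0, 0, -0.135], "angular": [0, 0, 0]},
  ],
)

```text
t: 19.85
eef_pos: [0.4104, 0.0194, 0.2227]
tool_rot: [0.001, 0.744, 0.668, 0.004]
contact_force: [0.5, 0.8, -0.2]
gripper_width: 0.354
grasp_force: 30.0
```

Request:
drive_tool(
  deltas=[
    {"gripper": 190, "offset": [-0.156, 0.1, 0.003], "angular": [0, 0, 0.587]},
    {"gripper": 190, "offset": [-0.156, 0.1, 0.003], "angular": [0, 0, 0.587]},
    {"gripper": 190, "offset": [-0.156, 0.1, 0.003], "angular": [0, 0, 0.587]},
    {"gripper": 190, "offset": [-0.156, 0.1, 0.003], "angular": [0, 0, 0.587]},
    {"gripper": 190, "offset": [-0.156, 0.1, 0.003], "angular": [0, 0, 0.587]},
  ],
)

```text
t: 20.35
eef_pos: [0.4917, -0.1524, 0.2165]
tool_rot: [0.002, 0.879, 0.477, -0.0]
contact_force: [0.0, -0.8, -0.6]
gripper_width: 0.358
grasp_force: 30.0
```

Request:
drive_tool(
  deltas=[
    {"gripper": 190, "offset": [-0.096, 0.153, 0.003], "angular": [0, 0, 0.587]},
    {"gripper": 190, "offset": [-0.096, 0.153, 0.003], "angular": [0, 0, 0.587]},
    {"gripper": 190, "offset": [-0.096, 0.153, 0.003], "angular": [0, 0, 0.587]},
    {"gripper": 190, "offset": [-0.096, 0.153, 0.003], "angular": [0, 0, 0.587]},
    {"gripper": 190, "offset": [-0.096, 0.153, 0.003], "angular": [0, 0, 0.587]},
  ],
)

```text
t: 20.85
eef_pos: [0.568, -0.3139, 0.2129]
tool_rot: [0.002, 0.964, 0.266, -0.001]
contact_force: [-0.1, -0.7, -0.4]
gripper_width: 0.359
grasp_force: 30.1
```

Request:
drive_tool(
  deltas=[
    {"gripper": 190, "offset": [0, 0, 0.025], "angular": [0, 0, 0]},
    {"gripper": 190, "offset": [0, 0, 0.025], "angular": [0, 0, 0]},
    {"gripper": 115, "offset": [0, 0, 0.025], "angular": [0, 0, 0]},
    {"gripper": 115, "offset": [0, 0, 0.025], "angular": [0, 0, 0]},
    {"gripper": 115, "offset": [0, 0, 0.025], "angular": [0, 0, 0]},
  ],
)

```text
t: 21.35
eef_pos: [0.5685, -0.31, 0.1889]
tool_rot: [0.0, 0.964, 0.268, 0.001]
contact_force: [-0.3, 0.7, -0.3]
gripper_width: 0.545
grasp_force: 0.0
```

Request:
drive_tool(
  deltas=[
    {"gripper": 115, "offset": [0, 0, -0.03], "angular": [0, 0, 0]},
    {"gripper": 115, "offset": [0, 0, -0.03], "angular": [0, 0, 0]},
  ],
)

```text
t: 21.55
eef_pos: [0.5692, -0.3116, 0.2218]
tool_rot: [0.002, 0.964, 0.267, 0.002]
contact_force: [0.6, -0.9, 0.1]
gripper_width: 0.548
grasp_force: 0.0
```

Request:
drive_tool(
  deltas=[
    {"gripper": 75, "offset": [0.046, -0.225, 0.003], "angular": [0, 0, -0.32]},
    {"gripper": 75, "offset": [0.046, -0.225, 0.003], "angular": [0, 0, -0.32]},
    {"gripper": 75, "offset": [0.046, -0.225, 0.003], "angular": [0, 0, -0.32]},
    {"gripper": 75, "offset": [0.046, -0.225, 0.003], "angular": [0, 0, -0.32]},
    {"gripper": 75, "offset": [0.046, -0.225, 0.003], "angular": [0, 0, -0.32]},
  ],
)

```text
t: 22.05
eef_pos: [0.4902, -0.0902, 0.2146]
tool_rot: [-0.001, 0.922, 0.387, 0.0]
contact_force: [-0.6, 0.3, 0.0]
gripper_width: 0.704
grasp_force: 0.0
```

Request:
drive_tool(
  deltas=[
    {"gripper": 75, "offset": [0.101, -0.207, 0], "angular": [0, 0, -0.32]},
    {"gripper": 75, "offset": [0.101, -0.207, 0], "angular": [0, 0, -0.32]},
    {"gripper": 75, "offset": [0.101, -0.207, 0], "angular": [0, 0, -0.32]},
    {"gripper": 75, "offset": [0.101, -0.207, 0], "angular": [0, 0, -0.32]},
    {"gripper": 75, "offset": [0.101, -0.207, 0], "angular": [0, 0, -0.32]},
  ],
)

```text
t: 22.55
eef_pos: [0.4136, 0.1269, 0.215]
tool_rot: [-0.001, 0.866, 0.5, 0.0]
contact_force: [0.5, -0.1, 0.5]
gripper_width: 0.707
grasp_force: 0.0
```

Request:
drive_tool(
  deltas=[
    {"gripper": 75, "offset": [0.11, -0.111, 0.09], "angular": [0, 0, -0.667]},
    {"gripper": 75, "offset": [0.11, -0.111, 0.09], "angular": [0, 0, -0.667]},
    {"gripper": 75, "offset": [0.11, -0.111, 0.09], "angular": [0, 0, -0.667]},
    {"gripper": 75, "offset": [0.11, -0.111, 0.09], "angular": [0, 0, -0.667]},
    {"gripper": 75, "offset": [0.11, -0.111, 0.09], "angular": [0, 0, -0.667]},
  ],
)

```text
t: 23.05
eef_pos: [0.3727, 0.278, 0.1236]
tool_rot: [-0.001, 0.705, 0.709, -0.001]
contact_force: [-0.5, -0.9, 0.5]
gripper_width: 0.707
grasp_force: 0.0
```

Run:
```python
from h import *
im=optics.read_camera("wrist");m=optics.camera_model("wrist"); cv2.imwrite("pics/w6.png",im)
p,r,o=pose();print(p,r.as_euler("xyz",degrees=True)); L=yellow(im,m,.016,100); print(*L,sep="\n")
im=optics.read_camera("top");print("top");print(*[l for l in yellow(im,optics.camera_model("top")) if l[0][0]<800],sep="\n")
plan([((.3785,.2705,.082),down(90))])
```

```text
[0.3738396  0.27579883 0.1244761 ] [-1.79967303e+02  9.18457426e-03  9.00059064e+01]
(array([378.7, 270.7]), array([37. , 25.2]), -90.0)
top
(array([ 520.4, -139.2]), array([22.3, 21.4]), 89.0)
(array([ 573.9, -307.5]), array([76.8, 34.3]), -80.0)
(array([ 598.7, -272.6]), array([35.9, 27.3]), -59.0)
(array([ 616.6, -312.4]), array([34.9, 28.3]), 33.0)
[-0.004, 0.004, 0.043] [0.0, 0.0, -0.004] rows 0.9
```

Request:
drive_tool(
  deltas=[
    {"gripper": 75, "offset": [-0.004, 0.004, 0.042], "angular": [0, 0, 0]},
    {"gripper": 75, "offset": [-0.004, 0.004, 0.042], "angular": [0, 0, 0]},
    {"gripper": 75, "offset": [-0.004, 0.004, 0.042], "angular": [0, 0, 0]},
  ],
)

```text
t: 23.45
eef_pos: [0.379, 0.2688, 0.0836]
tool_rot: [0.0, 0.709, 0.705, -0.001]
contact_force: [0.4, 0.8, 0.4]
gripper_width: 0.706
grasp_force: 0.0
```

Request:
drive_tool(
  deltas=[
    {"gripper": 200, "offset": [0, 0, 0], "angular": [0, 0, 0]},
    {"gripper": 200, "offset": [0, 0, 0], "angular": [0, 0, 0]},
    {"gripper": 200, "offset": [0, 0, 0], "angular": [0, 0, 0]},
    {"gripper": 200, "offset": [0, 0, 0], "angular": [0, 0, 0]},
    {"gripper": 200, "offset": [0, 0, 0], "angular": [0, 0, 0]},
  ],
)

```text
t: 23.95
eef_pos: [0.379, 0.2707, 0.0842]
tool_rot: [-0.0, 0.708, 0.706, 0.001]
contact_force: [-0.6, -0.7, 10.2]
gripper_width: 0.266
grasp_force: 29.4
```

Run:
```python
from h import *
p,r,o=pose();print(p,o["gripper_width"],o["grasp_force"])
S=np.array(slot(.056,0,.215)); P=np.array([*p[:2],.22])
T=np.array([.408,-.260,.22])
plan([(P,down(90)),((.43,.13,.22),down(70)),((.49,-.09,.215),down(50)),(S,down(31.2)),(S-[0,0,.025],down(31.2)),(S+[0,0,.005],down(31.2)),(T,down(31.2)),(T-[0,0,.06],down(31.2))])
```

```text
[0.37895832 0.2707273  0.08415001] 0.26579922215402324 29.364139437675476
[0.0, 0.0, -0.136] [0.001, -0.002, -0.004] rows 2.7
[-0.141, 0.051, 0.0] [0.0, 0.0, 0.444] rows 3.0
[-0.186, 0.132, 0.005] [0.0, 0.0, 0.444] rows 4.6
[-0.076, 0.146, 0.0] [0.0, 0.0, 0.418] rows 3.3
[0.0, 0.0, 0.025] [0.0, 0.0, 0.0] rows 0.5
[0.0, 0.0, -0.03] [0.0, 0.0, 0.0] rows 0.6
[-0.134, -0.06, 0.0] [0.0, 0.0, 0.0] rows 2.9
[0.0, 0.0, 0.06] [0.0, 0.0, 0.0] rows 1.2
```

Request:
drive_tool(
  deltas=[
    {"gripper": 200, "offset": [0, 0, -0.136], "angular": [0, 0, 0]},
    {"gripper": 200, "offset": [0, 0, -0.136], "angular": [0, 0, 0]},
    {"gripper": 200, "offset": [0, 0, -0.136], "angular": [0, 0, 0]},
    {"gripper": 200, "offset": [0, 0, -0.136], "angular": [0, 0, 0]},
  ],
)

```text
t: 24.35
eef_pos: [0.3803, 0.2717, 0.2231]
tool_rot: [-0.001, 0.708, 0.706, 0.004]
contact_force: [-0.4, -0.5, -0.4]
gripper_width: 0.263
grasp_force: 30.1
```

Request:
drive_tool(
  deltas=[
    {"gripper": 200, "offset": [-0.141, 0.051, 0], "angular": [0, 0, 0.444]},
    {"gripper": 200, "offset": [-0.141, 0.051, 0], "angular": [0, 0, 0.444]},
    {"gripper": 200, "offset": [-0.141, 0.051, 0], "angular": [0, 0, 0.444]},
    {"gripper": 200, "offset": [-0.141, 0.051, 0], "angular": [0, 0, 0.444]},
  ],
)

```text
t: 24.75
eef_pos: [0.4301, 0.1226, 0.2193]
tool_rot: [0.001, 0.823, 0.567, 0.0]
contact_force: [-0.3, 0.5, -1.5]
gripper_width: 0.267
grasp_force: 30.1
```

Request:
drive_tool(
  deltas=[
    {"gripper": 200, "offset": [-0.186, 0.132, 0.005], "angular": [0, 0, 0.444]},
    {"gripper": 200, "offset": [-0.186, 0.132, 0.005], "angular": [0, 0, 0.444]},
    {"gripper": 200, "offset": [-0.186, 0.132, 0.005], "angular": [0, 0, 0.444]},
    {"gripper": 200, "offset": [-0.186, 0.132, 0.005], "angular": [0, 0, 0.444]},
    {"gripper": 200, "offset": [-0.186, 0.132, 0.005], "angular": [0, 0, 0.444]},
  ],
)

```text
t: 25.25
eef_pos: [0.4889, -0.0943, 0.2139]
tool_rot: [0.001, 0.907, 0.42, 0.0]
contact_force: [1.0, 0.1, -0.3]
gripper_width: 0.263
grasp_force: 30.1
```

Request:
drive_tool(
  deltas=[
    {"gripper": 200, "offset": [-0.076, 0.146, 0], "angular": [0, 0, 0.418]},
    {"gripper": 200, "offset": [-0.076, 0.146, 0], "angular": [0, 0, 0.418]},
    {"gripper": 200, "offset": [-0.076, 0.146, 0], "angular": [0, 0, 0.418]},
    {"gripper": 200, "offset": [-0.076, 0.146, 0], "angular": [0, 0, 0.418]},
    {"gripper": 200, "offset": [-0.076, 0.146, 0], "angular": [0, 0, 0.418]},
  ],
)

```text
t: 25.75
eef_pos: [0.5513, -0.2456, 0.2136]
tool_rot: [0.001, 0.964, 0.266, -0.0]
contact_force: [-0.9, 0.2, 0.2]
gripper_width: 0.266
grasp_force: 30.1
```

Request:
drive_tool(
  deltas=[
    {"gripper": 200, "offset": [0, 0, 0.025], "angular": [0, 0, 0]},
    {"gripper": 200, "offset": [0, 0, 0.025], "angular": [0, 0, 0]},
    {"gripper": 135, "offset": [0, 0, 0.025], "angular": [0, 0, 0]},
    {"gripper": 135, "offset": [0, 0, 0.025], "angular": [0, 0, 0]},
    {"gripper": 135, "offset": [0, 0, 0.025], "angular": [0, 0, 0]},
  ],
)

```text
t: 26.25
eef_pos: [0.5519, -0.2427, 0.1898]
tool_rot: [0.0, 0.963, 0.268, 0.001]
contact_force: [0.3, 0.1, 0.3]
gripper_width: 0.471
grasp_force: 0.0
```

Request:
drive_tool(
  deltas=[
    {"gripper": 135, "offset": [0, 0, -0.03], "angular": [0, 0, 0]},
    {"gripper": 135, "offset": [0, 0, -0.03], "angular": [0, 0, 0]},
  ],
)

```text
t: 26.45
eef_pos: [0.5528, -0.2443, 0.2224]
tool_rot: [0.002, 0.964, 0.268, 0.002]
contact_force: [0.1, -0.8, 0.1]
gripper_width: 0.474
grasp_force: 0.0
```

Request:
drive_tool(
  deltas=[
    {"gripper": 255, "offset": [-0.134, -0.06, 0], "angular": [0, 0, 0]},
    {"gripper": 255, "offset": [-0.134, -0.06, 0], "angular": [0, 0, 0]},
    {"gripper": 255, "offset": [-0.134, -0.06, 0], "angular": [0, 0, 0]},
    {"gripper": 255, "offset": [-0.134, -0.06, 0], "angular": [0, 0, 0]},
    {"gripper": 255, "offset": [-0.134, -0.06, 0], "angular": [0, 0, 0]},
  ],
)

```text
t: 26.95
eef_pos: [0.4053, -0.2608, 0.2192]
tool_rot: [-0.0, 0.964, 0.267, 0.001]
contact_force: [0.8, 0.0, -0.7]
gripper_width: 0.003
grasp_force: 0.0
```

Run:
```python
from h import *
im=optics.read_camera("top");mt=optics.camera_model("top");print(*[l for l in yellow(im,mt,.104) if l[0][0]<800],sep="\n")
a=ortho(im,mt,.48,.72,-.48,-.12,.1,1600)
im=optics.read_camera("wrist");m=optics.camera_model("wrist")
p,r,o=pose();print(p,r.as_euler("xyz",degrees=True))
print(proj(m,[[.4076,-.2598,.059],p+r.apply([0,0,.083])]))
im=cv2.resize(im,(576,432)); c=np.zeros((432+384-200,576,3),np.uint8); c[:216]=im[216-76:356]; b=a; c[216:216+384]=b[:384,:576] 
cv2.imwrite("pics/c7.png",c[:600])
```

```text
(array([ 510.7, -132. ]), array([22.4, 20.7]), 44.0)
(array([ 572.5, -273.1]), array([103. ,  63.2]), -77.0)
(array([ 601.9, -296. ]), array([33. , 27.1]), 33.0)
[ 0.40716228 -0.26064498  0.21923116] [ 1.79936946e+02 -5.40758923e-02  3.11429143e+01]
[[253.36764557 195.01349015]
 [254.21761508 233.57407732]]
```

View pics/c7.png

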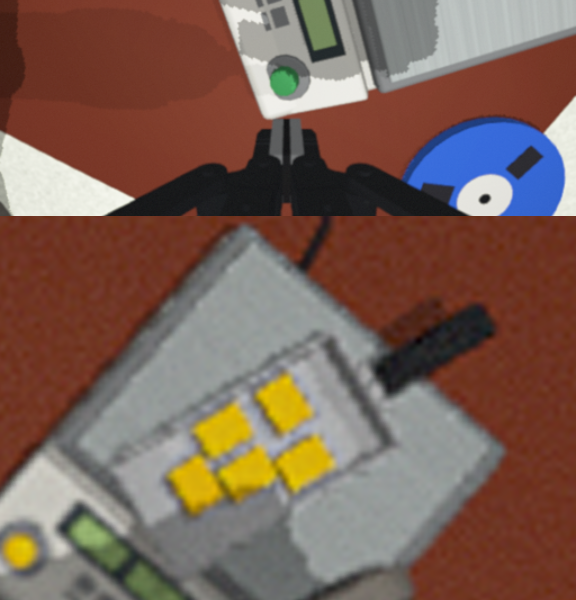

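All five capacitors lie in the scoop. The green key is under the fingertips, where I predicted it. I press it.

Request:
drive_tool(
  deltas=[
    {"gripper": 255, "offset": [0, 0, 0.05], "angular": [0, 0, 0]},
    {"gripper": 255, "offset": [0, 0, 0.073], "angular": [0, 0, 0]},
    {"gripper": 255, "offset": [0, 0, 0.076], "angular": [0, 0, 0]},
    {"gripper": 255, "offset": [0, 0, 0.076], "angular": [0, 0, 0]},
  ],
)

```text
t: 27.45
eef_pos: [0.4063, -0.2608, 0.1428]
tool_rot: [-0.0, 0.963, 0.268, -0.001]
contact_force: [-0.6, 0.4, 1.6]
gripper_width: -0.002
grasp_force: 0.6
```

Request:
drive_tool(
  deltas=[
    {"gripper": 255, "offset": [0, 0, 0.002], "angular": [0, 0, 0]},
    {"gripper": 255, "offset": [0, 0, 0.004], "angular": [0, 0, 0]},
  ],
)

```text
t: 27.65
eef_pos: [0.4068, -0.2615, 0.14]
tool_rot: [0.001, 0.963, 0.268, 0.001]
contact_force: [1.3, -0.9, 2.9]
gripper_width: -0.002
grasp_force: 1.4
```

Request:
drive_tool(
  deltas=[
    {"gripper": 255, "offset": [0, 0, 0.002], "angular": [0, 0, 0]},
    {"gripper": 255, "offset": [0, 0, 0.004], "angular": [0, 0, 0]},
    {"gripper": 255, "offset": [0, 0, 0.004], "angular": [0, 0, 0]},
  ],
)

```text
t: 27.95
eef_pos: [0.4072, -0.2621, 0.1364]
tool_rot: [0.001, 0.964, 0.267, 0.002]
contact_force: [-1.1, 1.5, 15.9]
gripper_width: 0.001
grasp_force: 8.0
```

TOTAL went down: spring travel, then a hard stop. Now the handle.

Run:
```python
from h import *
p,r,o=pose();print(o["q"])
H=np.array([.634,-.384,.235])
plan([((.407,-.262,.24),down(31.2)),((.49,-.31,.24),down(61)),((.57,-.35,.24),down(91)),(H,down(119))])
```

```text
[-0.27139251  0.61403965  0.93869986  2.18343723 -0.78146585  0.72212159
  0.17737428]
[0.0, 0.0, -0.104] [0.004, -0.003, -0.004] rows 2.1
[0.046, 0.084, 0.0] [0.0, 0.0, -0.662] rows 3.5
[0.004, 0.089, 0.0] [0.0, 0.0, -0.667] rows 3.5
[-0.035, 0.063, 0.005] [0.0, 0.0, -0.622] rows 3.3
```

Request:
drive_tool(
  deltas=[
    {"gripper": 255, "offset": [0, 0, -0.104], "angular": [0, 0, 0]},
    {"gripper": 255, "offset": [0, 0, -0.104], "angular": [0, 0, 0]},
    {"gripper": 100, "offset": [0, 0, -0.104], "angular": [0, 0, 0]},
  ],
)

```text
t: 28.25
eef_pos: [0.4073, -0.2624, 0.2431]
tool_rot: [0.002, 0.964, 0.268, 0.003]
contact_force: [-0.3, -0.1, -0.2]
gripper_width: 0.155
grasp_force: 0.0
```

Request:
drive_tool(
  deltas=[
    {"gripper": 100, "offset": [0.046, 0.084, 0], "angular": [0, 0, -0.662]},
    {"gripper": 100, "offset": [0.046, 0.084, 0], "angular": [0, 0, -0.662]},
    {"gripper": 100, "offset": [0.046, 0.084, 0], "angular": [0, 0, -0.662]},
    {"gripper": 100, "offset": [0.046, 0.084, 0], "angular": [0, 0, -0.662]},
    {"gripper": 100, "offset": [0.046, 0.084, 0], "angular": [0, 0, -0.662]},
  ],
)

```text
t: 28.75
eef_pos: [0.4881, -0.309, 0.2384]
tool_rot: [-0.001, 0.862, 0.506, 0.0]
contact_force: [-0.3, -0.2, -0.1]
gripper_width: 0.604
grasp_force: 0.0
```

Request:
drive_tool(
  deltas=[
    {"gripper": 100, "offset": [0.004, 0.089, 0], "angular": [0, 0, -0.667]},
    {"gripper": 100, "offset": [0.004, 0.089, 0], "angular": [0, 0, -0.667]},
    {"gripper": 100, "offset": [0.004, 0.089, 0], "angular": [0, 0, -0.667]},
    {"gripper": 100, "offset": [0.004, 0.089, 0], "angular": [0, 0, -0.667]},
    {"gripper": 100, "offset": [0.004, 0.089, 0], "angular": [0, 0, -0.667]},
  ],
)

```text
t: 29.25
eef_pos: [0.5677, -0.3488, 0.2383]
tool_rot: [-0.001, 0.702, 0.712, 0.0]
contact_force: [-0.4, -0.7, -0.4]
gripper_width: 0.605
grasp_force: 0.0
```

Request:
drive_tool(
  deltas=[
    {"gripper": 100, "offset": [-0.035, 0.063, 0.005], "angular": [0, 0, -0.622]},
    {"gripper": 100, "offset": [-0.035, 0.063, 0.005], "angular": [0, 0, -0.622]},
    {"gripper": 100, "offset": [-0.035, 0.063, 0.005], "angular": [0, 0, -0.622]},
    {"gripper": 100, "offset": [-0.035, 0.063, 0.005], "angular": [0, 0, -0.622]},
    {"gripper": 100, "offset": [-0.035, 0.063, 0.005], "angular": [0, 0, -0.622]},
  ],
)

```text
t: 29.75
eef_pos: [0.6313, -0.3827, 0.2334]
tool_rot: [-0.0, 0.51, 0.86, 0.0]
contact_force: [-0.4, -0.7, -1.1]
gripper_width: 0.608
grasp_force: 0.0
```

Run:
```python
from h import *
im=optics.read_camera("wrist");m=optics.camera_model("wrist");cv2.imwrite("pics/w8.png",im)
p,r,o=pose();print(p,r.as_euler("xyz",degrees=True),o["q"])
print(proj(m,[p+r.apply([0,0,.075])]))
```

```text
[ 0.63131505 -0.38263755  0.23352984] [-1.79984549e+02 -4.97299404e-02  1.18634217e+02] [ 0.10320804  0.71004305  0.58245626  1.47364589 -0.41787126  1.08438561
  1.27121607]
[[257.28770558 242.01609715]]
```

View pics/w8.png

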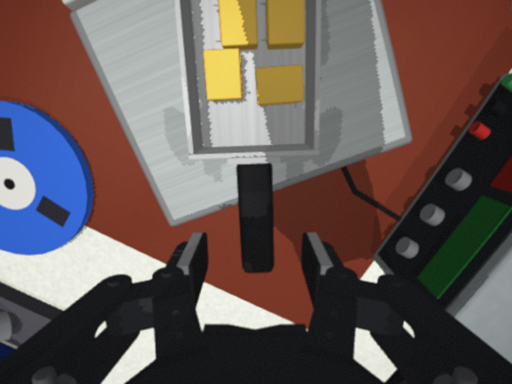

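The picture shows the handle from (254,165) to (258,270), nearly centred between the fingers.

Run:
```python
from h import *
m=optics.camera_model("wrist")
P=back(m,[[254.5,166],[258,266]],.126); print(P); d=P[0]-P[1]; print(np.linalg.norm(d),np.degrees(np.arctan2(d[1],d[0])))
B=back(m,[[190,157],[319,151]],.128); print(B,np.linalg.norm(B[1]-B[0]),np.degrees(np.arctan2(*(B[1]-B[0])[1::-1]))+90)
```

```text
[[ 0.61167899 -0.35006172  0.126     ]
 [ 0.64903476 -0.4131814   0.126     ]]
0.07334539294422918 120.6180811805508
[[ 0.57272222 -0.36422911  0.128     ]
 [ 0.64261191 -0.32172941  0.128     ]] 0.08179725998870549 121.30364890264275
```

Run:
```python
from h import *
plan([((.6335,-.386,.2),down(121)),((.6335,-.386,.181),down(121))])
```

```text
[-0.004, 0.0, 0.034] [-0.0, -0.001, -0.053] rows 0.7
[0.0, 0.0, 0.019] [0.0, 0.0, 0.0] rows 0.4
```

Request:
drive_tool(
  deltas=[
    {"gripper": 100, "offset": [-0.004, 0, 0.034], "angular": [0, 0, -0.053]},
    {"gripper": 100, "offset": [-0.004, 0, 0.034], "angular": [0, 0, -0.053]},
    {"gripper": 100, "offset": [-0.004, 0, 0.034], "angular": [0, 0, -0.053]},
  ],
)

```text
t: 30.1
eef_pos: [0.6331, -0.3859, 0.1994]
tool_rot: [-0.001, 0.492, 0.871, -0.0]
contact_force: [0.1, -0.9, 0.5]
gripper_width: 0.609
grasp_force: 0.0
```

Request:
drive_tool(
  deltas=[
    {"gripper": 100, "offset": [0, 0, 0.01], "angular": [0, 0, 0]},
    {"gripper": 100, "offset": [0, 0, 0.02], "angular": [0, 0, 0]},
    {"gripper": 100, "offset": [0, 0, 0.02], "angular": [0, 0, 0]},
    {"gripper": 100, "offset": [0, 0, 0.02], "angular": [0, 0, 0]},
  ],
)

```text
t: 30.5
eef_pos: [0.6335, -0.3863, 0.1797]
tool_rot: [-0.0, 0.491, 0.871, 0.0]
contact_force: [0.2, -0.0, 0.7]
gripper_width: 0.608
grasp_force: 0.0
```

Request:
drive_tool(
  deltas=[
    {"gripper": 170, "offset": [0, 0, 0], "angular": [0, 0, 0]},
    {"gripper": 170, "offset": [0, 0, 0], "angular": [0, 0, 0]},
    {"gripper": 210, "offset": [0, 0, 0], "angular": [0, 0, 0]},
    {"gripper": 210, "offset": [0, 0, 0], "angular": [0, 0, 0]},
    {"gripper": 210, "offset": [0, 0, 0], "angular": [0, 0, 0]},
  ],
  grip_force=40,
)

```text
t: 31.0
eef_pos: [0.6339, -0.3866, 0.1805]
tool_rot: [0.001, 0.491, 0.871, 0.0]
contact_force: [-0.0, 0.2, 3.3]
gripper_width: 0.268
grasp_force: 41.9
```

Request:
drive_tool(
  deltas=[
    {"gripper": 210, "offset": [0, 0, 0], "angular": [0, 0, 0]},
    {"gripper": 210, "offset": [0, 0, 0], "angular": [0, 0, 0]},
  ],
  grip_force=110,
)

```text
t: 31.2
eef_pos: [0.6339, -0.3867, 0.1806]
tool_rot: [0.001, 0.491, 0.871, 0.0]
contact_force: [0.4, 1.1, 5.6]
gripper_width: 0.251
grasp_force: 107.7
```

Request:
drive_tool(
  deltas=[
    {"gripper": 210, "offset": [0, 0, -0.004], "angular": [0, 0, 0]},
    {"gripper": 210, "offset": [0, 0, -0.01], "angular": [0, 0, 0]},
    {"gripper": 210, "offset": [0, 0, -0.02], "angular": [0, 0, 0]},
    {"gripper": 210, "offset": [0, 0, -0.02], "angular": [0, 0, 0]},
    {"gripper": 210, "offset": [0, 0, -0.02], "angular": [0, 0, 0]},
  ],
)

```text
t: 31.7
eef_pos: [0.6336, -0.3866, 0.2002]
tool_rot: [0.0, 0.491, 0.871, -0.0]
contact_force: [0.4, -0.4, -3.3]
gripper_width: 0.252
grasp_force: 108.0
```

Run:
```python
from h import *
im=optics.read_camera("wrist");cv2.imwrite("pics/w9.png",im)
im=optics.read_camera("scene");m=optics.camera_model("scene");c=cv2.resize(im[100:230,120:290],None,fx=3.5,fy=3.5,interpolation=cv2.INTER_CUBIC);cv2.imwrite("pics/s9.png",c)
p,r,o=pose();print(p,r.as_euler("xyz",degrees=True),o["torque"])
```

```text
[ 0.63339286 -0.3862925   0.19949635] [-1.79985133e+02 -3.50616022e-02  1.21231920e+02] [-0.30356796 -0.16314052 -0.02974247]
```

View pics/s9.png

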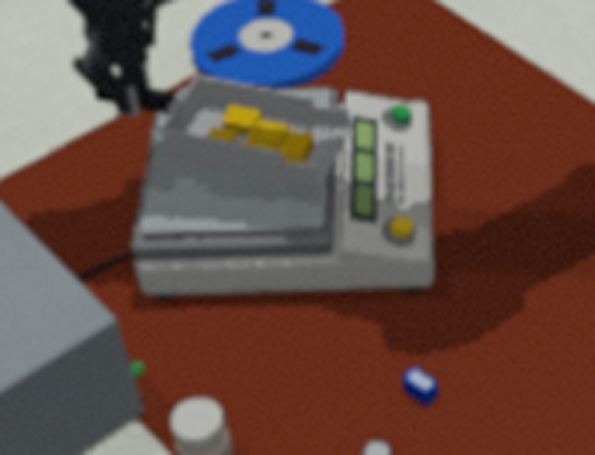

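The scene crop shows the scoop lifted, with all the capacitors in it and level. I carry it slowly along an arc to the bin.

```bash
cat >> h.py <<'E'
BIN=np.array([.623,.285]); UY=210.
def tip(th,back_,z,off=(.199,.087)): # TCP pose with spout at BIN-back_*u, height z, tilt th deg
    y=np.radians(UY); u=np.array([np.cos(y),np.sin(y),0]); v=np.array([-u[1],u[0],0])
    r=R.from_rotvec(v*np.radians(th))*down(UY)
    S=np.array([*BIN,z])-back_*u
    return S-r.apply([off[0],0,off[1]]), r
E
python3 - <<'E'
from h import *
p,r,o=pose()
e,_=tip(0,-.06,.17); print("end",e,np.hypot(*e[:2]))
W=[(np.array([p[0],p[1],.28]),down(121.2))]
a0=np.degrees(np.arctan2(p[1],p[0]));a1=np.degrees(np.arctan2(e[1],e[0]));r0=np.hypot(*p[:2]);r1=np.hypot(*e[:2])
for k in range(1,9):
    f=k/8; a=np.radians(a0+(a1-a0)*f); q=r0+(r1-r0)*f
    W.append((np.array([q*np.cos(a),q*np.sin(a),.28+(e[2]-.28)*f]),down(121.2+(210-121.2)*f)))
plan(W)
E
```

```text
end [0.74337753 0.3545     0.257     ] 0.8235778067572256
[0.0, -0.0, -0.081] [-0.0, -0.001, 0.001] rows 1.6
[0.039, 0.085, 0.003] [0.0, 0.0, -0.247] rows 1.9
[0.034, 0.088, 0.003] [0.0, 0.0, -0.247] rows 1.9
[0.028, 0.092, 0.003] [0.0, 0.0, -0.247] rows 1.9
[0.022, 0.094, 0.003] [0.0, 0.0, -0.247] rows 1.9
[0.015, 0.097, 0.003] [0.0, 0.0, -0.247] rows 2.0
[0.009, 0.099, 0.003] [0.0, 0.0, -0.247] rows 2.0
[0.002, 0.101, 0.003] [0.0, 0.0, -0.247] rows 2.0
[-0.005, 0.102, 0.003] [0.0, 0.0, -0.247] rows 2.0
```

Request:
drive_tool(
  deltas=[
    {"gripper": 210, "offset": [0, 0, -0.01], "angular": [0, 0, 0]},
    {"gripper": 210, "offset": [0, 0, -0.03], "angular": [0, 0, 0]},
    {"gripper": 210, "offset": [0, 0, -0.05], "angular": [0, 0, 0]},
    {"gripper": 210, "offset": [0, 0, -0.07], "angular": [0, 0, 0]},
    {"gripper": 210, "offset": [0, 0, -0.08], "angular": [0, 0, 0]},
  ],
)

```text
t: 32.3
eef_pos: [0.634, -0.3871, 0.2825]
tool_rot: [0.001, 0.491, 0.871, -0.0]
contact_force: [0.5, -0.1, -3.7]
gripper_width: 0.249
grasp_force: 108.0
```

Request:
drive_tool(
  deltas=[
    {"gripper": 210, "offset": [0.004, 0.009, 0], "angular": [0, 0, -0.025]},
    {"gripper": 210, "offset": [0.012, 0.026, 0.001], "angular": [0, 0, -0.075]},
    {"gripper": 210, "offset": [0.02, 0.044, 0.002], "angular": [0, 0, -0.13]},
    {"gripper": 210, "offset": [0.03, 0.065, 0.002], "angular": [0, 0, -0.19]},
    {"gripper": 210, "offset": [0.039, 0.085, 0.003], "angular": [0, 0, -0.247]},
  ],
)

```text
t: 32.8
eef_pos: [0.6878, -0.3056, 0.2759]
tool_rot: [-0.001, 0.401, 0.916, 0.001]
contact_force: [0.9, 0.4, -3.0]
gripper_width: 0.252
grasp_force: 108.1
```

Request:
drive_tool(
  deltas=[
    {"gripper": 210, "offset": [0.007, 0.018, 0.001], "angular": [0, 0, -0.05]},
    {"gripper": 210, "offset": [0.014, 0.035, 0.001], "angular": [0, 0, -0.1]},
    {"gripper": 210, "offset": [0.02, 0.053, 0.002], "angular": [0, 0, -0.15]},
    {"gripper": 210, "offset": [0.027, 0.07, 0.002], "angular": [0, 0, -0.2]},
    {"gripper": 210, "offset": [0.034, 0.088, 0.003], "angular": [0, 0, -0.247]},
  ],
)

```text
t: 33.3
eef_pos: [0.7287, -0.2237, 0.2741]
tool_rot: [0.0, 0.312, 0.95, -0.0]
contact_force: [0.5, -0.3, -3.7]
gripper_width: 0.252
grasp_force: 108.0
```

Request:
drive_tool(
  deltas=[
    {"gripper": 210, "offset": [0.006, 0.018, 0.001], "angular": [0, 0, -0.05]},
    {"gripper": 210, "offset": [0.011, 0.037, 0.001], "angular": [0, 0, -0.1]},
    {"gripper": 210, "offset": [0.017, 0.055, 0.002], "angular": [0, 0, -0.15]},
    {"gripper": 210, "offset": [0.022, 0.074, 0.002], "angular": [0, 0, -0.2]},
    {"gripper": 210, "offset": [0.028, 0.092, 0.003], "angular": [0, 0, -0.247]},
  ],
)

```text
t: 33.8
eef_pos: [0.7611, -0.1324, 0.271]
tool_rot: [0.0, 0.218, 0.976, 0.0]
contact_force: [-0.1, -0.8, -2.2]
gripper_width: 0.255
grasp_force: 108.0
```

Request:
drive_tool(
  deltas=[
    {"gripper": 210, "offset": [0.004, 0.019, 0.001], "angular": [0, 0, -0.05]},
    {"gripper": 210, "offset": [0.009, 0.038, 0.001], "angular": [0, 0, -0.1]},
    {"gripper": 210, "offset": [0.013, 0.056, 0.002], "angular": [0, 0, -0.15]},
    {"gripper": 210, "offset": [0.018, 0.075, 0.002], "angular": [0, 0, -0.2]},
    {"gripper": 210, "offset": [0.022, 0.094, 0.003], "angular": [0, 0, -0.247]},
  ],
)

```text
t: 34.3
eef_pos: [0.7812, -0.0381, 0.2681]
tool_rot: [0.0, 0.123, 0.992, 0.0]
contact_force: [-0.2, 0.5, -3.0]
gripper_width: 0.252
grasp_force: 108.1
```

Request:
drive_tool(
  deltas=[
    {"gripper": 210, "offset": [0.003, 0.019, 0.001], "angular": [0, 0, -0.05]},
    {"gripper": 210, "offset": [0.006, 0.039, 0.001], "angular": [0, 0, -0.1]},
    {"gripper": 210, "offset": [0.009, 0.058, 0.002], "angular": [0, 0, -0.15]},
    {"gripper": 210, "offset": [0.012, 0.078, 0.002], "angular": [0, 0, -0.2]},
    {"gripper": 210, "offset": [0.015, 0.097, 0.003], "angular": [0, 0, -0.247]},
  ],
)

```text
t: 34.8
eef_pos: [0.7905, 0.0598, 0.265]
tool_rot: [0.0, 0.026, 1.0, 0.0]
contact_force: [0.5, -0.4, -3.0]
gripper_width: 0.246
grasp_force: 108.0
```

Request:
drive_tool(
  deltas=[
    {"gripper": 210, "offset": [0.002, 0.02, 0.001], "angular": [0, 0, -0.05]},
    {"gripper": 210, "offset": [0.004, 0.04, 0.001], "angular": [0, 0, -0.1]},
    {"gripper": 210, "offset": [0.005, 0.059, 0.002], "angular": [0, 0, -0.15]},
    {"gripper": 210, "offset": [0.007, 0.079, 0.002], "angular": [0, 0, -0.2]},
    {"gripper": 210, "offset": [0.009, 0.099, 0.003], "angular": [0, 0, -0.247]},
  ],
)

```text
t: 35.3
eef_pos: [0.7869, 0.1589, 0.2621]
tool_rot: [0.0, -0.071, 0.998, 0.0]
contact_force: [-0.6, -1.3, -3.0]
gripper_width: 0.253
grasp_force: 108.0
```

Request:
drive_tool(
  deltas=[
    {"gripper": 210, "offset": [0, 0.02, 0.001], "angular": [0, 0, -0.05]},
    {"gripper": 210, "offset": [0.001, 0.04, 0.001], "angular": [0, 0, -0.1]},
    {"gripper": 210, "offset": [0.001, 0.06, 0.002], "angular": [0, 0, -0.15]},
    {"gripper": 210, "offset": [0.002, 0.08, 0.002], "angular": [0, 0, -0.2]},
    {"gripper": 210, "offset": [0.002, 0.101, 0.003], "angular": [0, 0, -0.247]},
  ],
)

```text
t: 35.8
eef_pos: [0.7707, 0.2585, 0.2591]
tool_rot: [0.0, -0.167, 0.986, -0.0]
contact_force: [-0.2, -0.2, -1.7]
gripper_width: 0.249
grasp_force: 108.0
```

Request:
drive_tool(
  deltas=[
    {"gripper": 210, "offset": [-0.001, 0.02, 0.001], "angular": [0, 0, -0.05]},
    {"gripper": 210, "offset": [-0.002, 0.045, 0.001], "angular": [0, 0, -0.11]},
    {"gripper": 210, "offset": [-0.003, 0.07, 0.002], "angular": [0, 0, -0.17]},
    {"gripper": 210, "offset": [-0.004, 0.09, 0.002], "angular": [0, 0, -0.22]},
    {"gripper": 210, "offset": [-0.005, 0.102, 0.003], "angular": [0, 0, -0.247]},
  ],
)

```text
t: 36.3
eef_pos: [0.741, 0.3589, 0.2559]
tool_rot: [-0.0, -0.263, 0.965, 0.001]
contact_force: [-0.1, -0.5, -2.5]
gripper_width: 0.25
grasp_force: 108.0
```

Run:
```python
from h import *
p,r,o=pose();print(p,r.as_euler("xyz",degrees=True),o["q"])
im=optics.read_camera("top");mt=optics.camera_model("top");print(*[l for l in yellow(im,mt,.18) if l[0][0]<800],sep="\n")
a=cv2.resize(im[110:260,100:300],None,fx=3,fy=3,interpolation=cv2.INTER_CUBIC);cv2.imwrite("pics/t10.png",a)
W=[tip(0,-.06,.17),tip(12,-.03,.14),tip(24,.0,.12),tip(36,.03,.105),tip(46,.045,.10),tip(56,.045,.10),tip(64,.045,.10)]
for q,s in W[1:]: print(q.round(3),np.hypot(*q[:2]).round(3))
plan(W)
```

```text
[0.74103861 0.35888115 0.25588097] [ 1.79902788e+02  1.83409959e-02 -1.49540938e+02] [-0.62354688  0.77831652  0.18552123  1.16481814 -0.1406831   1.21014785
  1.66161925]
(array([ 502.6, -125.4]), array([20.2, 19.4]), 89.0)
(array([628.7, 284. ]), array([103. ,  33.5]), 13.0)
[0.75  0.358 0.266] 0.831
[0.75  0.358 0.28 ] 0.831
[0.744 0.355 0.292] 0.824
[0.727 0.345 0.304] 0.805
[0.696 0.327 0.314] 0.769
[0.67  0.312 0.317] 0.739
[0.001, -0.007, -0.002] [0.004, 0.0, 0.012] rows 0.1
[-0.008, 0.0, -0.009] [0.0, -0.267, -0.0] rows 1.4
[-0.003, -0.0, -0.014] [-0.0, -0.267, 0.0] rows 1.4
[0.001, -0.0, -0.014] [0.0, -0.267, -0.0] rows 1.4
[0.009, 0.0, -0.02] [-0.0, -0.222, -0.0] rows 1.2
[0.018, -0.0, -0.033] [-0.0, -0.222, 0.0] rows 1.2
[0.014, 0.0, -0.027] [0.0, -0.178, -0.0] rows 0.9
```

View pics/t10.png

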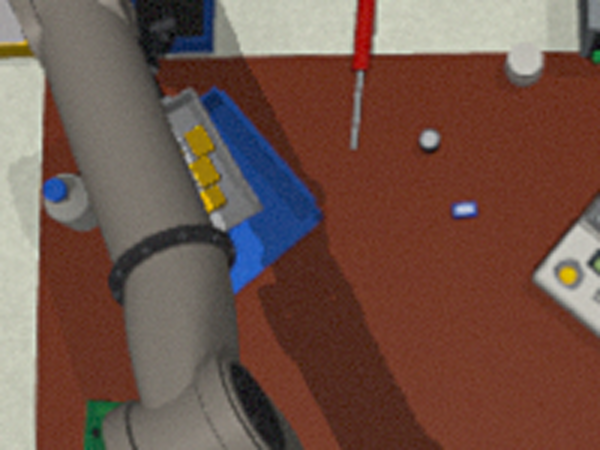

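The top crop shows the loaded scoop over the bin with its spout at about (245,215), inside the rim. I start tipping.

Request:
drive_tool(
  deltas=[
    {"gripper": 210, "offset": [-0.002, -0.003, -0.002], "angular": [0, -0.06, 0]},
    {"gripper": 210, "offset": [-0.004, -0.006, -0.005], "angular": [0, -0.12, 0]},
    {"gripper": 210, "offset": [-0.006, -0.007, -0.007], "angular": [0, -0.19, 0]},
    {"gripper": 210, "offset": [-0.008, -0.007, -0.01], "angular": [0, -0.267, 0]},
    {"gripper": 210, "offset": [-0.008, -0.007, -0.01], "angular": [0, -0.267, 0]},
  ],
)

```text
t: 36.85
eef_pos: [0.7531, 0.3512, 0.2666]
tool_rot: [0.101, -0.258, 0.96, 0.027]
contact_force: [-0.6, -0.3, -2.5]
gripper_width: 0.252
grasp_force: 108.0
```

Request:
drive_tool(
  deltas=[
    {"gripper": 210, "offset": [-0.001, 0, -0.003], "angular": [0, -0.06, 0]},
    {"gripper": 210, "offset": [-0.002, 0, -0.006], "angular": [0, -0.12, 0]},
    {"gripper": 210, "offset": [-0.002, 0, -0.01], "angular": [0, -0.19, 0]},
    {"gripper": 210, "offset": [-0.003, 0, -0.014], "angular": [0, -0.267, 0]},
    {"gripper": 210, "offset": [-0.003, 0, -0.014], "angular": [0, -0.267, 0]},
  ],
)

```text
t: 37.35
eef_pos: [0.7526, 0.3518, 0.2803]
tool_rot: [0.2, -0.254, 0.945, 0.054]
contact_force: [-0.5, -0.4, -3.3]
gripper_width: 0.256
grasp_force: 108.1
```

Run:
```python
from h import *
p,r,o=pose();q,s=tip(24,0,.12);print(p,q,np.degrees((r.inv()*s).as_rotvec()),o["q"])
plan([tip(36,.03,.105),tip(46,.045,.10),tip(56,.045,.10),tip(64,.045,.10)])
```

```text
[0.75264864 0.3517667  0.28026142] [0.74979431 0.35820473 0.28041905] [ 0.01828807 -0.06853052  0.08920453] [-0.61196445  0.60679881  0.15727552  1.46135343 -0.16024246  0.66603637
  1.70001406]
[0.0, 0.007, -0.013] [0.001, -0.268, 0.002] rows 1.4
[0.009, 0.0, -0.02] [-0.0, -0.222, -0.0] rows 1.2
[0.018, -0.0, -0.033] [-0.0, -0.222, 0.0] rows 1.2
[0.014, 0.0, -0.027] [0.0, -0.178, -0.0] rows 0.9
```

Request:
drive_tool(
  deltas=[
    {"gripper": 210, "offset": [0, 0.001, -0.003], "angular": [0, -0.06, 0]},
    {"gripper": 210, "offset": [0, 0.003, -0.006], "angular": [0, -0.12, 0]},
    {"gripper": 210, "offset": [0, 0.005, -0.01], "angular": [0, -0.19, 0]},
    {"gripper": 210, "offset": [0, 0.006, -0.013], "angular": [0, -0.267, 0]},
    {"gripper": 210, "offset": [0, 0.006, -0.013], "angular": [0, -0.267, 0]},
  ],
)

```text
t: 37.85
eef_pos: [0.7447, 0.3549, 0.2911]
tool_rot: [0.297, -0.247, 0.919, 0.08]
contact_force: [-0.1, -1.0, -2.1]
gripper_width: 0.258
grasp_force: 108.1
```

Request:
drive_tool(
  deltas=[
    {"gripper": 210, "offset": [0.002, 0, -0.005], "angular": [0, -0.055, 0]},
    {"gripper": 210, "offset": [0.004, 0, -0.01], "angular": [0, -0.11, 0]},
    {"gripper": 210, "offset": [0.006, 0, -0.015], "angular": [0, -0.165, 0]},
    {"gripper": 210, "offset": [0.009, 0, -0.02], "angular": [0, -0.222, 0]},
    {"gripper": 210, "offset": [0.009, 0, -0.02], "angular": [0, -0.222, 0]},
  ],
)

```text
t: 38.35
eef_pos: [0.7287, 0.3484, 0.2975]
tool_rot: [0.36, -0.243, 0.895, 0.102]
contact_force: [-0.3, -0.8, -1.9]
gripper_width: 0.25
grasp_force: 108.3
```

Request:
drive_tool(
  deltas=[
    {"gripper": 210, "offset": [0.004, 0, -0.008], "angular": [0, -0.055, 0]},
    {"gripper": 210, "offset": [0.009, 0, -0.016], "angular": [0, -0.11, 0]},
    {"gripper": 210, "offset": [0.013, 0, -0.025], "angular": [0, -0.165, 0]},
    {"gripper": 210, "offset": [0.018, 0, -0.033], "angular": [0, -0.222, 0]},
    {"gripper": 210, "offset": [0.018, 0, -0.033], "angular": [0, -0.222, 0]},
  ],
)

```text
t: 38.85
eef_pos: [0.7216, 0.313, 0.3432]
tool_rot: [0.41, -0.253, 0.867, 0.127]
contact_force: [0.7, -0.6, -1.8]
gripper_width: 0.25
grasp_force: 108.4
```

Run:
```python
from h import *
p,r,o=pose();q,s=tip(56,.045,.10);print(p,q,np.degrees((r.inv()*s).as_rotvec()),o["q"],o["contact_force"])
im=optics.read_camera("scene");cv2.imwrite("pics/s11.png",cv2.resize(im[180:340,220:400],None,fx=3,fy=3,interpolation=cv2.INTER_CUBIC))
plan([tip(64,.045,.10)])
```

```text
[0.72158549 0.31304858 0.34315916] [0.69587874 0.32707656 0.31362826] [ 2.77017535 -5.21672608  1.1217314 ] [-0.60500014  0.40306882  0.19240557  1.8202398  -1.36407114  0.17281582
  2.95596946] [ 0.6978806  -0.60506357 -1.84255846]
[0.047, 0.025, -0.018] [0.066, -0.296, 0.023] rows 1.6
```

View pics/s11.png

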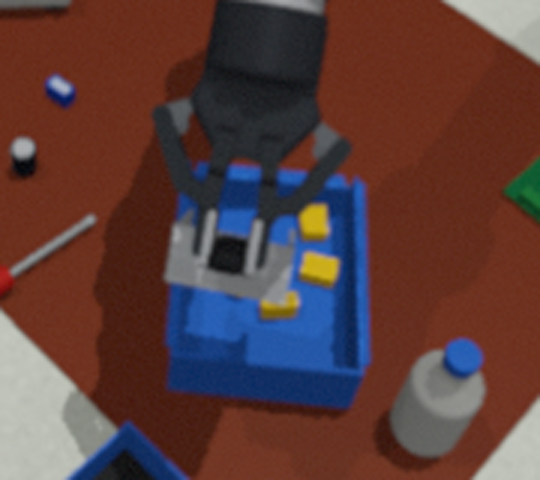

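The scene crop shows three capacitors in the bin, at (315,221), (320,268) and (280,305); the scoop hides the rest. The joints are near their limits, so I tip no further this way. I check the scoop with the wrist camera.

Run:
```python
from h import *
F_=[bot.get_obs()["contact_force"][2]]
im=optics.read_camera("wrist");cv2.imwrite("pics/w12.png",im)
for i in range(6): optics.read_camera("scene"); F_.append(bot.get_obs()["contact_force"][2])
print(np.mean(F_),np.round(F_,1))
p,r,o=pose(); print(p,o["q"],r.apply([1,0,0]))
```

```text
-1.84491016416236 [-1.8 -2.  -1.5 -2.1 -2.3 -1.4 -1.8]
[0.71864534 0.31710675 0.33816574] [-0.60988782  0.40717591  0.18990493  1.82350446 -1.36621457  0.17038765
  2.95867552] [-0.53835754 -0.34081083 -0.77072637]
```

View pics/w12.png

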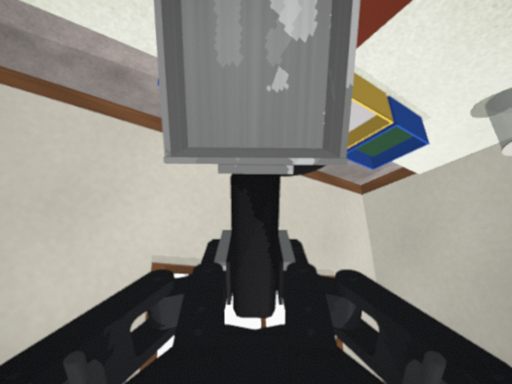

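The visible scoop floor is empty. I back off by untilting, then look into the bin.

Run:
```python
from h import *
plan([tip(40,.03,.14),tip(28,.0,.15),tip(14,-.03,.16),tip(0,-.06,.17)])
```

```text
[-0.015, 0.018, 0.025] [0.062, 0.231, 0.039] rows 1.3
[0.003, 0.0, 0.016] [-0.0, 0.267, -0.0] rows 1.4
[0.007, -0.0, 0.028] [0.0, 0.311, 0.0] rows 1.6
[0.012, -0.0, 0.034] [-0.0, 0.311, -0.0] rows 1.6
```

Request:
drive_tool(
  deltas=[
    {"gripper": 210, "offset": [-0.004, 0.005, 0.006], "angular": [0.015, 0.06, 0.01]},
    {"gripper": 210, "offset": [-0.008, 0.009, 0.012], "angular": [0.03, 0.12, 0.02]},
    {"gripper": 210, "offset": [-0.012, 0.014, 0.018], "angular": [0.045, 0.18, 0.03]},
    {"gripper": 210, "offset": [-0.015, 0.018, 0.025], "angular": [0.062, 0.231, 0.039]},
    {"gripper": 210, "offset": [-0.015, 0.018, 0.025], "angular": [0.062, 0.231, 0.039]},
  ],
)

```text
t: 39.75
eef_pos: [0.7325, 0.3513, 0.3344]
tool_rot: [0.331, -0.245, 0.907, 0.088]
contact_force: [-0.5, 0.2, -2.2]
gripper_width: 0.252
grasp_force: 108.3
```

Run:
```python
from h import *
p,r,o=pose(); print(p,o["q"],tip(40,.03,.14)[0])
plan([tip(28,.0,.15),tip(14,-.03,.16),tip(0,-.06,.17)])
```

```text
[0.73254917 0.35127318 0.33436477] [-1.00979226  0.54437378  0.70021839  1.68423443 -0.91874867  0.44236769
  2.32142709] [0.73256981 0.34826016 0.3345606 ]
[0.004, -0.003, 0.015] [0.001, 0.267, 0.005] rows 1.4
[0.007, -0.0, 0.028] [0.0, 0.311, 0.0] rows 1.6
[0.012, -0.0, 0.034] [-0.0, 0.311, -0.0] rows 1.6
```

Request:
drive_tool(
  deltas=[
    {"gripper": 210, "offset": [0.001, -0.001, 0.005], "angular": [0, 0.09, 0.002]},
    {"gripper": 210, "offset": [0.003, -0.002, 0.01], "angular": [0, 0.18, 0.004]},
    {"gripper": 210, "offset": [0.004, -0.003, 0.015], "angular": [0, 0.267, 0.005]},
    {"gripper": 210, "offset": [0.004, -0.003, 0.015], "angular": [0, 0.267, 0.005]},
  ],
)

```text
t: 40.15
eef_pos: [0.741, 0.3479, 0.3201]
tool_rot: [0.234, -0.249, 0.938, 0.063]
contact_force: [-0.1, 0.2, -2.0]
gripper_width: 0.251
grasp_force: 108.2
```

Request:
drive_tool(
  deltas=[
    {"gripper": 210, "offset": [0.002, 0, 0.009], "angular": [0, 0.1, 0]},
    {"gripper": 210, "offset": [0.005, 0, 0.018], "angular": [0, 0.2, 0]},
    {"gripper": 210, "offset": [0.007, 0, 0.028], "angular": [0, 0.311, 0]},
    {"gripper": 210, "offset": [0.007, 0, 0.028], "angular": [0, 0.311, 0]},
  ],
)

```text
t: 40.55
eef_pos: [0.7469, 0.3516, 0.2908]
tool_rot: [0.118, -0.255, 0.959, 0.033]
contact_force: [0.5, -0.5, -2.8]
gripper_width: 0.252
grasp_force: 108.2
```

Request:
drive_tool(
  deltas=[
    {"gripper": 210, "offset": [0.004, 0, 0.011], "angular": [0, 0.1, 0]},
    {"gripper": 210, "offset": [0.008, 0, 0.022], "angular": [0, 0.2, 0]},
    {"gripper": 210, "offset": [0.012, 0, 0.034], "angular": [0, 0.311, 0]},
    {"gripper": 210, "offset": [0.012, 0, 0.034], "angular": [0, 0.311, 0]},
  ],
)

```text
t: 40.95
eef_pos: [0.7436, 0.3495, 0.2544]
tool_rot: [0.0, -0.257, 0.966, 0.002]
contact_force: [-0.0, 0.4, -2.6]
gripper_width: 0.252
grasp_force: 108.2
```

Run:
```python
from h import *
ms=optics.camera_model("scene")
a=optics.read_camera("wrist"); b=optics.read_camera("scene")
c=np.hstack([cv2.resize(a,(400,300)),cv2.resize(b[180:340,220:400],(338,300),interpolation=cv2.INTER_CUBIC)]);cv2.imwrite("pics/c13.png",c)
p,r,o=pose();print(p,r.as_euler("xyz",degrees=True),o["q"],o["contact_force"])
```

```text
[0.74402238 0.34890774 0.25714508] [ 179.831598      0.31870561 -150.30232775] [-0.91528865  0.90364183  0.82957832  1.20362292 -0.65152314  1.29037264
  1.97279071] [-0.18796004  0.20347103 -1.57356243]
```

View pics/c13.png

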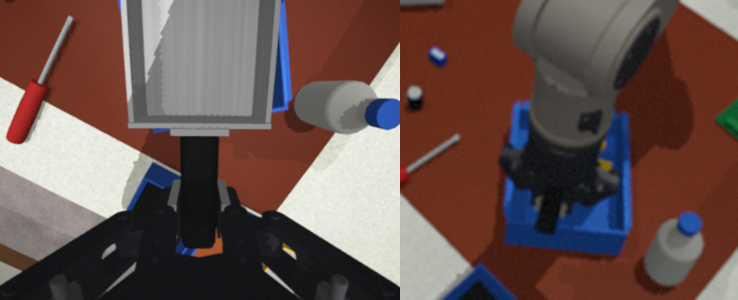

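Weight and view say the scoop is empty. I carry it back and count the bin in code.

Run:
```python
from h import *
p,r,o=pose(); e=np.array([.634,-.3865,.28])
a0=np.degrees(np.arctan2(p[1],p[0]));a1=np.degrees(np.arctan2(e[1],e[0]));r0=np.hypot(*p[:2]);r1=np.hypot(*e[:2])
W=[]
for k in range(1,6):
    f=k/5; a=np.radians(a0+(a1-a0)*f); q=r0+(r1-r0)*f
    W.append((np.array([q*np.cos(a),q*np.sin(a),p[2]+(.28-p[2])*f]),down(209.7+(121.2-209.7)*f)))
plan(W)
```

```text
[0.044, -0.155, -0.005] [0.005, 0.006, 0.393] rows 3.2
[0.026, -0.156, -0.005] [0.0, 0.0, 0.393] rows 3.2
[0.009, -0.155, -0.005] [0.0, 0.0, 0.393] rows 3.1
[-0.008, -0.151, -0.005] [0.0, 0.0, 0.393] rows 3.0
[-0.024, -0.147, -0.005] [0.0, 0.0, 0.393] rows 3.0
```

Request:
drive_tool(
  deltas=[
    {"gripper": 210, "offset": [0.009, -0.031, -0.002], "angular": [0, 0, 0.08]},
    {"gripper": 210, "offset": [0.018, -0.062, -0.004], "angular": [0.002, 0.003, 0.16]},
    {"gripper": 210, "offset": [0.027, -0.093, -0.005], "angular": [0.003, 0.004, 0.24]},
    {"gripper": 210, "offset": [0.036, -0.124, -0.005], "angular": [0.004, 0.005, 0.32]},
    {"gripper": 210, "offset": [0.044, -0.155, -0.005], "angular": [0.005, 0.006, 0.393]},
  ],
)

```text
t: 41.55
eef_pos: [0.7827, 0.1883, 0.2636]
tool_rot: [0.0, -0.101, 0.995, -0.001]
contact_force: [0.7, 0.6, -1.7]
gripper_width: 0.255
grasp_force: 108.2
```

Request:
drive_tool(
  deltas=[
    {"gripper": 210, "offset": [0.005, -0.031, -0.002], "angular": [0, 0, 0.08]},
    {"gripper": 210, "offset": [0.01, -0.062, -0.004], "angular": [0, 0, 0.16]},
    {"gripper": 210, "offset": [0.016, -0.093, -0.005], "angular": [0, 0, 0.24]},
    {"gripper": 210, "offset": [0.021, -0.124, -0.005], "angular": [0, 0, 0.32]},
    {"gripper": 210, "offset": [0.026, -0.156, -0.005], "angular": [0, 0, 0.393]},
  ],
)

```text
t: 42.05
eef_pos: [0.7889, 0.0324, 0.2677]
tool_rot: [-0.001, 0.052, 0.999, -0.001]
contact_force: [1.2, 0.1, -2.0]
gripper_width: 0.25
grasp_force: 108.2
```

Request:
drive_tool(
  deltas=[
    {"gripper": 210, "offset": [0.002, -0.031, -0.002], "angular": [0, 0, 0.08]},
    {"gripper": 210, "offset": [0.004, -0.062, -0.004], "angular": [0, 0, 0.16]},
    {"gripper": 210, "offset": [0.005, -0.093, -0.005], "angular": [0, 0, 0.24]},
    {"gripper": 210, "offset": [0.007, -0.124, -0.005], "angular": [0, 0, 0.32]},
    {"gripper": 210, "offset": [0.009, -0.155, -0.005], "angular": [0, 0, 0.393]},
  ],
)

```text
t: 42.55
eef_pos: [0.7641, -0.1207, 0.2732]
tool_rot: [-0.001, 0.205, 0.979, -0.002]
contact_force: [0.3, -0.3, -1.6]
gripper_width: 0.251
grasp_force: 108.2
```

Run:
```python
from h import *
p,r,o=pose(); print(p,o["q"])
for n,z in(("top",.012),("scene",.012)):
    im=optics.read_camera(n); print(n,*[l for l in yellow(im,optics.camera_model(n),z) if .3<l[0][0]/1000<.85 and abs(l[0][1])<500],sep="\n")
e=np.array([.634,-.3865,.28])
plan([((p+e)/2+[.04,0,0],down(139)),(e,down(121.2)),(e-[0,0,.08],down(121.2))])
```

```text
[ 0.76409754 -0.1207413   0.27322814] [-0.44936835  0.89104084  1.02260042  1.34714847 -0.7530312   1.3125335
  1.74447208]
top
(array([ 520.9, -139.6]), array([22.4, 21.5]), 89.0)
(array([537.7, 277.1]), array([26.2, 24.3]), 45.0)
(array([570.7, 311.9]), array([33.2, 25.1]), -59.0)
(array([628.6, 311.7]), array([32.6, 17.1]), -45.0)
(array([614. , 270.2]), array([67. , 35.4]), -12.0)
scene
(array([625.5, 310.2]), array([32.2, 23.5]), -44.0)
(array([570.9, 312.8]), array([32.3, 29.3]), -60.0)
(array([612.5, 270. ]), array([66.3, 35.6]), -17.0)
(array([535.2, 275.3]), array([39.7, 25.5]), 40.0)
[-0.031, -0.125, -0.002] [-0.009, 0.001, 0.376] rows 2.6
[-0.008, -0.169, -0.003] [0.0, 0.0, 0.396] rows 3.4
[0.0, 0.0, 0.08] [0.0, 0.0, 0.0] rows 1.6
```

All five are in the bin: three single blobs and one double, all inside the walls. Now I set the scoop down.

Request:
drive_tool(
  deltas=[
    {"gripper": 210, "offset": [-0.006, -0.025, 0], "angular": [-0.002, 0, 0.08]},
    {"gripper": 210, "offset": [-0.012, -0.05, -0.001], "angular": [-0.004, 0, 0.15]},
    {"gripper": 210, "offset": [-0.019, -0.075, -0.001], "angular": [-0.006, 0, 0.23]},
    {"gripper": 210, "offset": [-0.025, -0.1, -0.002], "angular": [-0.008, 0.001, 0.3]},
    {"gripper": 210, "offset": [-0.031, -0.125, -0.002], "angular": [-0.009, 0.001, 0.376]},
  ],
)

```text
t: 43.15
eef_pos: [0.7432, -0.2471, 0.2757]
tool_rot: [-0.0, 0.346, 0.938, 0.002]
contact_force: [-0.2, 0.4, -1.6]
gripper_width: 0.254
grasp_force: 108.2
```

Request:
drive_tool(
  deltas=[
    {"gripper": 210, "offset": [-0.002, -0.045, -0.001], "angular": [0, 0, 0.1]},
    {"gripper": 210, "offset": [-0.004, -0.09, -0.002], "angular": [0, 0, 0.2]},
    {"gripper": 210, "offset": [-0.006, -0.135, -0.003], "angular": [0, 0, 0.3]},
    {"gripper": 210, "offset": [-0.008, -0.169, -0.003], "angular": [0, 0, 0.396]},
    {"gripper": 210, "offset": [-0.008, -0.169, -0.003], "angular": [0, 0, 0.396]},
  ],
)

```text
t: 43.65
eef_pos: [0.6344, -0.3861, 0.2791]
tool_rot: [-0.001, 0.492, 0.871, -0.0]
contact_force: [-0.6, 0.1, -1.8]
gripper_width: 0.256
grasp_force: 108.3
```

Request:
drive_tool(
  deltas=[
    {"gripper": 210, "offset": [0, 0, 0.03], "angular": [0, 0, 0]},
    {"gripper": 210, "offset": [0, 0, 0.06], "angular": [0, 0, 0]},
    {"gripper": 210, "offset": [0, 0, 0.07], "angular": [0, 0, 0]},
    {"gripper": 210, "offset": [0, 0, 0.07], "angular": [0, 0, 0]},
    {"gripper": 210, "offset": [0, 0, 0.07], "angular": [0, 0, 0]},
  ],
)

```text
t: 44.15
eef_pos: [0.641, -0.3798, 0.2091]
tool_rot: [0.0, 0.486, 0.874, 0.001]
contact_force: [0.5, 0.9, -2.5]
gripper_width: 0.25
grasp_force: 108.2
```

Run:
```python
from h import *
p,r,o=pose(); print(p,r.as_euler("xyz",degrees=True))
plan([((.634,-.3865,.190),down(121.2)),((.634,-.3865,.182),down(121.2))])
```

```text
[ 0.64097223 -0.37981524  0.20910908] [ 1.79873391e+02 -6.79143698e-02  1.21891942e+02]
[-0.002, -0.009, 0.019] [0.003, -0.002, 0.015] rows 0.4
[0.0, 0.0, 0.008] [0.0, 0.0, 0.0] rows 0.2
```

Request:
drive_tool(
  deltas=[
    {"gripper": 210, "offset": [-0.002, -0.009, 0.01], "angular": [0.003, -0.002, 0.015]},
    {"gripper": 210, "offset": [-0.002, -0.009, 0.02], "angular": [0.003, -0.002, 0.015]},
    {"gripper": 210, "offset": [-0.002, -0.009, 0.023], "angular": [0.003, -0.002, 0.015]},
    {"gripper": 210, "offset": [-0.002, -0.009, 0.023], "angular": [0.003, -0.002, 0.015]},
  ],
)

```text
t: 44.55
eef_pos: [0.634, -0.3854, 0.1838]
tool_rot: [-0.001, 0.491, 0.871, 0.0]
contact_force: [-1.2, -0.9, -2.6]
gripper_width: 0.249
grasp_force: 108.3
```

Request:
drive_tool(
  deltas=[
    {"gripper": 210, "offset": [0, 0, 0.002], "angular": [0, 0, 0]},
    {"gripper": 210, "offset": [0, 0, 0.003], "angular": [0, 0, 0]},
    {"gripper": 210, "offset": [0, 0, 0.003], "angular": [0, 0, 0]},
  ],
)

```text
t: 44.85
eef_pos: [0.6343, -0.3857, 0.1817]
tool_rot: [-0.001, 0.491, 0.871, 0.0]
contact_force: [0.7, -0.4, -1.8]
gripper_width: 0.253
grasp_force: 108.3
```

Request:
drive_tool(
  deltas=[
    {"gripper": 210, "offset": [0, 0, 0.001], "angular": [0, 0, 0]},
    {"gripper": 210, "offset": [0, 0, 0.002], "angular": [0, 0, 0]},
    {"gripper": 210, "offset": [0, 0, 0.002], "angular": [0, 0, 0]},
  ],
)

```text
t: 45.15
eef_pos: [0.6343, -0.386, 0.1806]
tool_rot: [-0.0, 0.491, 0.871, 0.0]
contact_force: [0.1, 0.1, 4.0]
gripper_width: 0.254
grasp_force: 109.0
```

Request:
drive_tool(
  deltas=[
    {"gripper": 210, "offset": [0, 0, 0.001], "angular": [0, 0, 0]},
    {"gripper": 195, "offset": [0, 0, 0.001], "angular": [0, 0, 0]},
    {"gripper": 180, "offset": [0, 0, 0.001], "angular": [0, 0, 0]},
    {"gripper": 150, "offset": [0, 0, 0.001], "angular": [0, 0, 0]},
    {"gripper": 120, "offset": [0, 0, 0.001], "angular": [0, 0, 0]},
  ],
  grip_force=30,
)

```text
t: 45.65
eef_pos: [0.634, -0.3856, 0.1783]
tool_rot: [-0.001, 0.491, 0.871, 0.0]
contact_force: [-0.2, 0.0, 0.5]
gripper_width: 0.524
grasp_force: 0.0
```

Request:
drive_tool(
  deltas=[
    {"gripper": 110, "offset": [0, 0, 0], "angular": [0, 0, 0]},
    {"gripper": 110, "offset": [0, 0, -0.02], "angular": [0, 0, 0]},
    {"gripper": 110, "offset": [0, 0, -0.06], "angular": [0, 0, 0]},
    {"gripper": 110, "offset": [0, 0, -0.1], "angular": [0, 0, 0]},
    {"gripper": 110, "offset": [0, 0, -0.1], "angular": [0, 0, 0]},
  ],
)

```text
t: 46.15
eef_pos: [0.635, -0.3885, 0.2871]
tool_rot: [0.005, 0.491, 0.871, -0.001]
contact_force: [-0.6, -0.2, 0.7]
gripper_width: 0.569
grasp_force: 0.0
```

Run:
```python
from h import *
m=optics.camera_model("wrist"); im=optics.read_camera("wrist"); p,r,o=pose(); print(p,o["contact_force"])
u=np.array([np.cos(np.radians(121)),np.sin(np.radians(121)),0])
# handle: dark pixels mean in the expected area, compared with prediction at original spot
g=np.array([.6335,-.3864,.126]); L=np.array([-u[1],u[0],0])
pts=proj(m,[g+u*.0425,g-u*.0425,g+L*.012,g-L*.012]).round(0); print(pts)
h=cv2.cvtColor(im,cv2.COLOR_BGR2GRAY)
for k in(-.025,0,.02):
    v=int(proj(m,[g+u*k])[0][1]); row=h[v,200:310]; print(v,(np.nonzero(row<45)[0]+200)[[0,-1]])
col=h[90:260,int(pts[0][0])]; print("dark rows",(np.nonzero(col<45)[0]+90)[[0,-1]])
im=optics.read_camera("top"); print(*[l for l in yellow(im,optics.camera_model("top"),.012) if .3<l[0][0]/1000<.85 and abs(l[0][1])<500],sep="\n")
```

```text
[ 0.63462885 -0.38746887  0.28387506] [-0.42710664 -0.13879189 -0.12550534]
[[256. 143.]
 [255. 237.]
 [242. 193.]
 [269. 193.]]
219 [242 267]
192 [242 268]
170 [243 269]
dark rows [142 230]
(array([537.9, 276.9]), array([26.3, 23.7]), 45.0)
(array([570.5, 311.7]), array([33.2, 25.3]), -60.0)
(array([628.6, 311.7]), array([32.6, 17.1]), -45.0)
(array([613.8, 270.3]), array([67.3, 35.4]), -12.0)
```

```bash
python3 -c "
from station import bot
print(bot.hand_in())"
```

```text
the job is handed in; nothing more can be done
None
```

Handed in at about 46 s; no verdict came back. Both keys were pressed to their stops, and all five yellow capacitors are in the blue bin. The empty scoop is back on the pan where it started, but I viewed 15 pictures, one over the limit of 14.

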